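# Weigh a salt shaker on a beam balance and sort it full or for refilling

### The job

Stand the salt shaker on the pan of the beam balance and let go of it, then push the balance's thumb key down with gentle, felt force and hold it for a good second, so that the beam is free to swing, and see which way it tips. If the pan sinks, the shaker is full enough: stand it upright in the wooden tray; if the pan rises, it wants refilling: stand it upright in the bowl. Never lean hard on the balance, and leave the jars and the other things where they are.

Things in the scene. Friction and masses are not known exactly. Their poses are not given: they have to be found in the camera images.
- shaker_mid (a point): centre (45 mm above the foot) of the salt shaker: plain grey, round, upright, 44 mm across, 90 mm high; the lower 74 mm nearly straight-sided, the top a narrower dome with small holes. Grip it round the straight body, a little above the centre. Its weight differs each time (48 to 192 g) and cannot be seen.
- shaker: the same shaker; origin at the centre of its foot, z up along it.
- balance: beam balance, fixed: grey plinth 150 (x) by 210 mm (y), top 20 mm up; beam along y; steel counterweight on its left (+y) arm, pan on its right (-y) arm, thumb key in front (-x). Origin on the worktop under the pivot; x points away from the robot, turned up to 0.2 rad. All of it is below 0.11 m. Its bearings are delicate: push no part of it with over 16 N, nor set the shaker on it with over 8 N.
- pan_top (a point): centre of the top face of the balance's pan, a flat steel disc 92 mm across without a rim, 103 mm above the worktop, 100 mm to the right of the pivot. The pan stays level; it moves up or down by up to 10 mm as the beam swings.
- beam (a joint): tilt of the beam (rad): 0 level, positive = pan down (load heavier than 120 g), negative = pan up (lighter); 0.033 per 10 g of difference, stops at +-0.10. While the key is up, two sprung posts hold the beam level whatever the load; it swings only while the key is held down, and rests within 0.7 s. Within 8 g of 120 g either place is accepted.
- key (a point): point on the plinth's top (20 mm up), straight below the thumb key: a round black button, 27 mm across, 80 mm in front of the pivot. It is screwed up or down differently each time: its top lies 22 to 42 mm above this point, which no reading gives. Feel for it with shut fingertips.
- pivot (a point): the beam's pivot, 85 mm above the worktop. Its key is pushed straight down against a spring: it gives from about 3 N and takes 1.8 N more per mm. The beam is wholly free once the key is 4.5 mm down (11 N); it counts as held down from 10 N. Aim for 13 N and hold it for 1 s or more, until the beam rests; over 16 N is too hard, and at 10 mm of travel is a rigid stop.
- tray: open wooden tray for full shakers, fixed, 110 mm square, walls 18 mm high and 6 mm thick, floor 6 mm thick. Origin at the centre of its underside. (A wall cabinet hangs 0.44 m above the worktop, to the left of y = 0.3 and from x = 0.53 on: keep the arm in front of it.)
- bowl: thin round plastic bowl for shakers to be refilled, 125 mm across the rim and 44 mm high, with a flat floor 2 mm thick and about 60 mm across; loose, light. Origin at the centre of its underside. Stand the shaker in its middle.
- jar_a: bystander: spice jar with a dark cap, 44 mm across, 108 mm high; origin at the centre of its foot.
- jar_b: bystander: spice jar with a white cap, 47 mm across, 108 mm high; origin at the centre of its foot.
- potato: bystander: small potato, 45 x 49 x 34 mm, which changes places with the shaker; origin at the centre of its underside.
Not all that is in view belongs to the job. Leave any red look-alike of the shaker alone.

How it is judged:
On the way, in this order (a step that is already met when the one before it is completed fails the run):
1. the shaker stands upright on the balance pan, let go (horizontal distance between shaker_mid and pan_top below 0.035 m and z of shaker_mid in the frame of pan_top between 0.038 and 0.052 m and angle between shaker_mid's own z axis and vertical below 0.15 rad and contact force between the fingers and shaker below 0.1 N), for 0.3 s.
2. with the shaker standing free on the pan, the thumb key is held down with 10 to 16 N for a second, the beam coming to rest (all of step 1 and contact force between the fingers and balance above 10 N and horizontal distance between the grasp point and key below 0.022 m and velocity of joint beam between -0.15 and 0.15 rad/s), for 0.9 s.
At the end, for the whole second after the job is handed in: the shaker stands upright (within 0.15 rad) and at rest: in the tray (within 35 mm of its centre) if it weighs more than the balance's 120 g, in the bowl (within 25 mm of its centre, the bowl level) if it weighs less; within 8 g of 120 g either will do (angle between shaker_mid's own z axis and vertical below 0.15 rad and linear speed of shaker below 0.02 m/s and angle between bowl's own z axis and vertical below 0.1 rad and ((horizontal distance between shaker_mid and tray below 0.035 m and z of shaker_mid in the frame of tray between 0.043 and 0.059 m and contact force between shaker and anything else above 1.1 N) or (horizontal distance between shaker_mid and bowl below 0.025 m and z of shaker_mid in the frame of bowl between 0.039 and 0.055 m and contact force between shaker and anything else below 1.255 N))); the robot touches nothing.
It fails at once if the gripper or arm pushes on the balance with more than 16 N (contact force between any of the fingers, the arm and balance above 16 N).
It fails at once if the shaker is pushed onto the balance with more than 8 N (contact force between shaker and balance above 8 N).
It fails at once if a jar or the potato is moved by more than 25 mm (distance of any of jar_a, jar_b, potato from where it was at the start of the episode above 0.025 m).
It fails at once if a jar is tipped (angle between any of jar_a, jar_b's own z axis and vertical above 0.35 rad).
It also fails if it takes over 72 s, if anything falls off the work surface, if the arm or the gripper's body presses on something with over 40 N, if the wrist force passes 120 N, or if a joint passes its speed limit or range.

### The arm

A 6-joint arm with a two-finger parallel gripper is mounted at the origin on a cart in front of the work surface, level with it; the furniture and walls round the work are solid. World frame = base frame: x ahead of the robot, y to its left, z up, the work surface at z = 0. Lengths are in m, angles in rad, forces in N, time in s.
With the tool pointing down it reaches from about 0.25 to 0.725 m from the base axis. Payload 4 kg.
Tool frame: the origin (TCP) lies between the finger pads; the fingertips stand 11 mm ahead of it and the grasp point (between the pads) lies 8 mm behind it (tcp_to_tips is the z of the fingertips in the tool frame, in m); z points along the fingers, y is the direction in which the jaws open and shut (so a half turn about z gives the same grasp; the last joint's range is limited). The gripper opens to 85 mm and grips with 20 to 120 N. Pads are 22 mm wide; open, the fingers measure 114 mm over their backs; the gripper's body (76 mm by 85 mm) begins 54 mm behind the grasp point. The pads swing forward as they close: fully open they stand 13 mm farther back than shut.
Start: joints at [1.15, 0.241, 0.005, 1.335, 0, 1.571], TCP at [0.204, 0.456, 0.242] pointing down, gripper open.
Joint ranges: [-2.72, 2.72], [-1.05, 1.87], [-1.09, 1.28], [-1.99, 2.15], [-1.42, 1.44], [-3.14, 3.14]. Speed limits (rad/s): [2.79, 2.79, 3.14, 3.14, 3.14, 3.14].

### API

Orientations are given as a unit quaternion [x, y, z, w].
In Python, from workcell import * gives the robot as it stands.
- The arm moves only by the tool move_arm, never from a script. Its argument "moves" is a list that holds one entry, the list of rows, each a list of 7 numbers: the shift along the world's x, y, z in units of 500 mm (1.0 is 500 mm), then the turn, a rotation vector about the world's x, y, z in units of 30 degrees (1.0 is 30 degrees), then the closure, from -1 (fully open) to 1 (shut), so that 0 is half open. A call has 1 to 8 rows; each row shifts and turns the pose as measured when the row begins; what a row does not reach is not made up. A row lasts 1/12 s, in which the tool goes at most 41.7 mm and 7.16 degrees, less where a joint would pass 70% of its speed; a pose out of reach is approached as far as the arm can. A call with a number of a shift or a turn outside -1 to 1 is refused whole. A call with a gripper value outside its range is refused whole. The fingers move at their own pace and stop on an object; the grip force is fixed at half the most. Time passes only in rows, so rows that do not move let the fingers close. It gives the time, the measured TCP pose, the force and the opening at its end, in the units of the state.
- get_obs(): the state, without advancing time (a new reading comes with each control period).
- camera(name): name is "side" or "top"; returns a dict with "pixels" (384x512x3 uint8, red, green, blue), "range_z" (384x512 float32, m along the optical axis (not along the pixel's ray), 0 where there is no reading), "fx", "fy", "cx", "cy" (pixels), "extrinsics" (4x4, takes a point from camera to world coordinates). Camera axes: x right, y down, z forward; pixel columns grow to the right and rows downward; lengths in m; the calibration is good to about 2 mm. A picture is of the moment at which its call begins.
- job_done(): hands the job in, once; it reports no verdict.
The state is a dict: "clock": time; "joint_pos": joint angles; "joint_vel": joint speeds; "tau": joint torques, N m; "eef_pos": TCP position; "tool_rot": TCP orientation; "ft_force": force on the tool from outside, world axes, zero at the start; "ft_torque": the same for the moment, N m; "grip_width": finger opening in m.
Only numpy, scipy, OpenCV 4.12 (cv2) and the standard library are available. Lean on these libraries where they do the work, as an engineer would, in place of code of your own. Each camera call takes 0.05 s, during which the arm holds its last target.

## Working session

There is one attempt and no reset: what is moved stays moved. The work goes in short steps, Python scripts to look and compute and a tool call to move; the robot and the scene stay as the last step left them, time stands still between calls to the robot, and variables do not carry over. Pictures are saved under pics/ and viewed, and the job is handed in when it is done.

Besides the shell and the picture viewer there is one more tool, called after ">>>" by a JSON object that holds its "method" and its "body". move_arm: Moves the arm, as the interface text tells. Shifts and turns lie within -1 to 1; 1 stands for 500 mm of shift or 30 degrees of turn. Its arguments: {"type":"object","properties":{"moves":{"type":"array","items":{"type":"array","items":{"type":"array","items":{"type":"number"}}}}},"required":["moves"]}

```bash
mkdir -p pics
cat > h.py <<'E'
from workcell import *
import numpy as np, cv2
def snap(n,tag):
    c=camera(n); cv2.imwrite(f'pics/{tag}.png',cv2.cvtColor(c['pixels'],cv2.COLOR_RGB2BGR)); np.savez(f'{tag}.npz',**c); return c
def load(tag): return dict(np.load(f'{tag}.npz'))
def pts(c):
    z=c['range_z'];v,u=np.mgrid[:z.shape[0],:z.shape[1]]
    P=np.stack([(u-c['cx'])/c['fx']*z,(v-c['cy'])/c['fy']*z,z],-1)
    E=c['extrinsics'];W=P@E[:3,:3].T+E[:3,3];W[z==0]=np.nan;return W
E
python3 - <<'E'
from h import *
o=get_obs();print(o)
for n in('top','side'):
    c=snap(n,n+'0');print(n,c['fx'],c['cx'],c['cy'],c['extrinsics'])
E
```

```text
{'clock': 0.0, 'joint_pos': array([ 1.14997155e+00,  2.41395712e-01,  3.69347551e-03,  1.33521210e+00,
       -2.78481918e-05,  1.57081903e+00]), 'joint_vel': array([-0.00311334,  0.00078911, -0.00093812,  0.00132948,  0.00014418,
        0.00074285]), 'tau': array([ 9.41960243e-04, -3.72314322e+01,  2.52409011e+01,  1.71556970e-02,
        9.76553537e-06, -7.43452318e-06]), 'eef_pos': array([0.20400722, 0.45579879, 0.24140984]), 'tool_rot': array([ 2.08874180e-01,  9.77941949e-01, -1.03855654e-03, -2.07557863e-04]), 'ft_force': array([-0.30577737, -0.25048454, -0.56560078]), 'ft_torque': array([ 0.01065044, -0.00082812, -0.00952562]), 'grip_width': 0.08484965750502306}
top 414.9222104998608 259.83585547842785 194.69018724740562 [[-0.0239724  -0.98969341  0.14118175  0.3653108 ]
 [-0.99964397  0.02538551  0.00821638  0.26832661]
 [-0.01171566 -0.14093452 -0.9899496   1.07543164]
 [ 0.          0.          0.          1.        ]]
side 472.790697007356 258.2533876304144 185.74189254826834 [[ 0.85737936 -0.24012683  0.45523591 -0.11392135]
 [-0.51412293 -0.44089913  0.73572112 -0.7036219 ]
 [ 0.02404673 -0.86483933 -0.50147253  0.7820077 ]
 [ 0.          0.          0.          1.        ]]
```

View pics/top0.png

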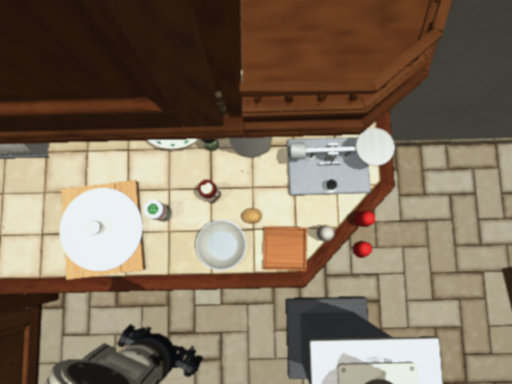

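View pics/side0.png

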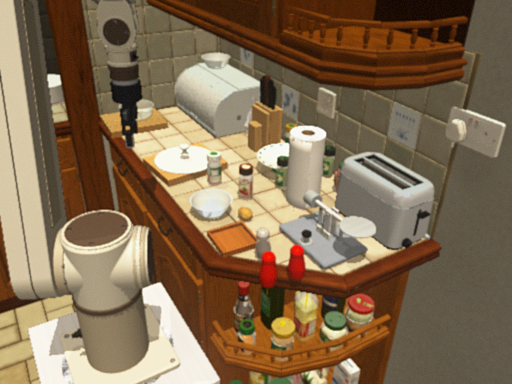

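The top view shows the shaker at (326,233) beside the tray (284,248), the bowl (220,245), potato (251,216), key (331,184), and pan (375,146). The jars are at (155,210) and (207,190). Now I'll measure them.

Run:
```python
from h import *
c=load('top0');W=pts(c)
for n,(u,v) in dict(shaker=(326,233),tray=(284,248),bowl=(220,245),pot=(251,216),key=(331,184),pan=(375,146),pan2=(365,146),plinth=(310,187),jarw=(155,210),jard=(207,190)).items(): print(n,W[v,u].round(3))
def cl(m,n):
    p=W[m];print(n,m.sum(),p.min(0).round(3),p.max(0).round(3),((p.min(0)+p.max(0))/2).round(3),p.mean(0).round(3))
U=np.mgrid[:384,:512][1];V=np.mgrid[:384,:512][0]
box=lambda a,b,c_,d:(U>=a)&(U<=b)&(V>=c_)&(V<=d)
z=W[...,2]
cl(box(310,340,220,245)&(z>.03),'shaker')
cl(box(310,340,220,245)&(z>.065),'shakerdome')
cl(box(340,400,115,175)&(z>.09)&(z<.115),'pan')
cl(box(258,310,222,275)&(z>.012)&(z<.04),'tray')
cl(box(190,250,218,272)&(z>.03),'bowl')
cl(box(320,342,174,194)&(z>.028),'key')
cl(box(284,372,160,200)&(z>.014)&(z<.024),'plinth')
for t,s,(a,b,c_,d) in(('top0',6,(280,400,115,270)),('side0',5,(195,395,170,280))):
    im=cv2.imread(f'pics/{t}.png')[c_:d,a:b];f=min(800/im.shape[1],600/im.shape[0]);cv2.imwrite(f'pics/{t}c.png',cv2.resize(im,None,fx=f,fy=f,interpolation=2));print(t,f)
```

```text
shaker [0.41  0.122 0.09 ]
tray [0.379 0.219 0.005]
bowl [0.39  0.383 0.   ]
pot [0.46  0.301 0.032]
key [0.534 0.099 0.052]
pan [ 0.615 -0.002  0.104]
pan2 [0.616 0.021 0.102]
plinth [0.533 0.147 0.019]
jarw [0.473 0.523 0.111]
jard [0.517 0.4   0.111]
shaker 244 [0.393 0.103 0.031] [0.436 0.139 0.093] [0.414 0.121 0.062] [0.412 0.124 0.072]
shakerdome 167 [0.396 0.103 0.067] [0.428 0.137 0.093] [0.412 0.12  0.08 ] [0.412 0.121 0.085]
pan 1147 [ 0.57  -0.047  0.09 ] [0.66  0.08  0.109] [0.615 0.016 0.099] [0.615 0.001 0.103]
tray 413 [0.323 0.162 0.012] [0.435 0.274 0.023] [0.379 0.218 0.018] [0.379 0.217 0.018]
bowl 551 [0.328 0.303 0.03 ] [0.456 0.438 0.051] [0.392 0.371 0.041] [0.392 0.38  0.04 ]
key 93 [0.521 0.086 0.042] [0.547 0.111 0.054] [0.534 0.098 0.048] [0.534 0.098 0.05 ]
plinth 2516 [ 0.514 -0.007  0.014] [0.605 0.203 0.024] [0.56  0.098 0.019] [0.558 0.101 0.019]
top0 3.870967741935484
side0 4.0
```

View pics/top0c.png

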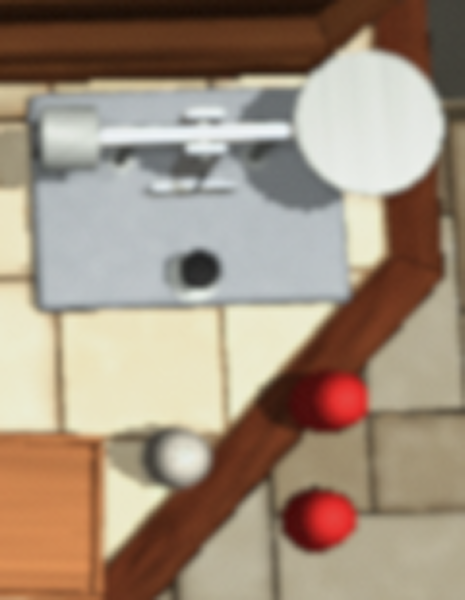

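View pics/side0c.png

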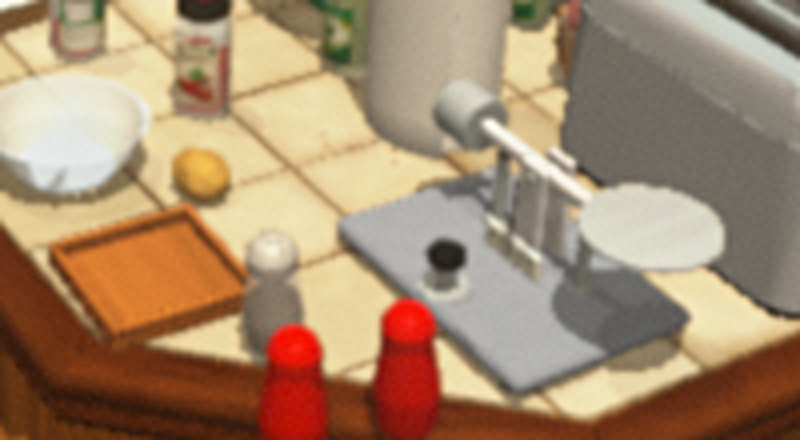

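Run:
```python
from h import *
from scipy.optimize import least_squares
W=pts(load('top0'));V,U=np.mgrid[:384,:512];z=W[...,2]
S=pts(load('side0'))
def circ(p,r):
    f=lambda q:np.hypot(*(p-q).T)-r
    return least_squares(f,p.mean(0),loss='soft_l1',f_scale=.002).x
# pan: edge pixels
m=((U>=350)&(U<=400)&(V>120)&(V<170)&(z>.098)&(z<.109)).astype(np.uint8)
m=cv2.morphologyEx(m,cv2.MORPH_OPEN,np.ones((9,9),np.uint8))
p=W[m>0];print('pan',p.min(0),p.max(0),p.mean(0))
# shaker from side cam body points
zs=S[...,2];m=(abs(S[...,0]-.412)<.035)&(abs(S[...,1]-.121)<.035)&(zs>.02)&(zs<.07)
q=S[m];print(len(q),'shaker side',circ(q[:,:2],.022), zs[(abs(S[...,0]-.412)<.03)&(abs(S[...,1]-.121)<.03)].max())
m=(abs(W[...,0]-.412)<.035)&(abs(W[...,1]-.121)<.03)&(z>.025)&(z<.07)
q=W[m];print(len(q),'shaker top',circ(q[:,:2],.022))
# key in side
m=(abs(S[...,0]-.534)<.03)&(abs(S[...,1]-.098)<.03)&(zs>.035)&(zs<.075);q=S[m];print('key side',q.min(0),q.max(0))
m=(abs(S[...,0]-.615)<.06)&(abs(S[...,1]-0)<.06)&(zs>.097)&(zs<.107);q=S[m];print('pan side',q.min(0),q.max(0),q.mean(0))
# bowl rim
m=(np.hypot(W[...,0]-.392,W[...,1]-.381)<.075)&(z>.038)&(z<.05);print('bowl',circ(W[m][:,:2],.062),m.sum())
m=(abs(W[...,0]-.39)<.1)&(abs(W[...,1]-.38)<.1)&(z>.03);print(m.sum())
# things around toaster: height map near balance
for x in np.arange(.5,.8,.02):
  print(round(x,2),[round(float(np.nanmax(np.where((abs(S[...,0]-x)<.01)&(abs(S[...,1]-y)<.01),zs,-1))),2) for y in np.arange(-.1,.3,.02)])
```

```text
pan [ 0.57268657 -0.04372739  0.09807798] [0.66015345 0.03890993 0.10872177] [ 0.61711252 -0.00322428  0.10290807]
224 shaker side [0.41528117 0.12158572] 0.09304868128919797
83 shaker top [0.4142562  0.11552655]
key side [0.52164687 0.08229652 0.03520731] [0.54721792 0.10651393 0.05641625]
pan side [ 0.56967222 -0.04908308  0.09958955] [0.66198661 0.04348095 0.1069997 ] [ 0.61412727 -0.00536758  0.10516826]
bowl [0.39088282 0.37702314] 358
624
0.5 [-1.0, -1.0, 0.0, 0.0, 0.0, 0.0, 0.01, 0.01, 0.0, -0.26, -0.26, 0.0, 0.0, 0.0, 0.0, 0.01, 0.01, 0.01, 0.01, 0.01]
0.52 [-1.0, -0.0, 0.0, 0.0, 0.01, 0.02, 0.03, 0.03, 0.03, 0.05, 0.06, 0.03, 0.02, 0.02, 0.03, 0.02, 0.0, 0.01, 0.0, 0.01]
0.54 [-1.0, 0.0, 0.01, 0.01, 0.0, 0.02, 0.02, 0.02, 0.02, 0.06, 0.49, 0.5, 0.5, 0.5, 0.5, 0.5, 0.5, 0.5, 0.5, 0.5]
0.56 [-1.0, 0.0, 0.01, 0.01, 0.11, 0.03, 0.03, 0.03, 0.03, 0.5, 0.53, 0.59, 0.59, 0.59, 0.59, 0.59, 0.59, 0.59, 0.59, 0.59]
0.58 [-1.0, 0.0, 0.01, 0.11, 0.11, 0.11, 0.11, 0.03, 0.5, 0.59, 0.59, 0.59, 0.59, 0.59, 0.59, 0.59, 0.59, 0.59, 0.59, 0.59]
0.6 [-1.0, 0.0, 0.01, 0.11, 0.11, 0.11, 0.11, 0.
[... 613 characters left out ...]
 0.53, 0.14, 0.52, 0.52, 0.52, 0.52, 0.52, 0.52, 0.52, 0.52, 0.52, 0.52, 0.52]
0.72 [-1.0, 0.0, 0.01, 0.18, 0.5, 0.59, 0.59, 0.18, 0.52, 0.52, 0.52, 0.52, 0.52, 0.52, 0.52, 0.52, 0.52, 0.52, 0.52, 0.52]
0.74 [-1.0, 0.0, 0.05, 0.18, 0.5, 0.59, 0.59, 0.18, 0.52, 0.52, 0.52, 0.52, 0.52, 0.52, 0.52, 0.52, 0.52, 0.52, 0.52, 0.52]
0.76 [-1.0, 0.01, 0.13, 0.18, 0.5, 0.59, 0.59, 0.18, 0.52, 0.52, 0.52, 0.52, 0.52, 0.52, 0.52, 0.52, 0.52, 0.52, 0.52, 0.52]
0.78 [-1.0, 0.01, 0.13, 0.18, 0.5, 0.59, 0.59, 0.52, 0.52, 0.52, 0.52, 0.52, 0.52, 0.52, 0.52, 0.52, 0.52, 0.52, 0.52, 0.52]
0.8 [-1.0, 0.13, 0.13, 0.18, 0.5, 0.59, 0.59, 0.52, 0.52, 0.52, 0.52, 0.52, 0.52, 0.52, 0.52, 0.52, 0.52, 0.52, 0.52, 0.52]
```

Run:
```python
from h import *
c=load('top0');W=pts(c)
for u,v in ((367,218),(362,249),(380,100),(380,110),(400,90),(340,120),(300,125),(300,131),(250,128),(225,110),(440,30)): print((u,v),W[v,u].round(3))
m=(W[...,2]>.3)&(W[...,1]<.35)&(W[...,0]>.3)
q=W[m];print(q.min(0),q.max(0))
for y in np.arange(-.2,.35,.05):
  k=abs(q[:,1]-y)<.02
  if k.any(): 
    e=q[k];print(round(y,2),e[e[:,0].argmin()].round(3),e[e[:,2].argmin()].round(3))
```

```text
(367, 218) [0.444 0.023 0.088]
(362, 249) [0.371 0.039 0.088]
(380, 100) [0.573 0.103 0.522]
(380, 110) [0.567 0.096 0.497]
(400, 90) [0.597 0.065 0.496]
(340, 120) [0.553 0.155 0.498]
(300, 125) [0.548 0.213 0.496]
(300, 131) [0.547 0.211 0.47 ]
(250, 128) [0.546 0.285 0.496]
(225, 110) [0.547 0.314 0.57 ]
(440, 30) [0.638 0.041 0.587]
[0.54083193 0.00359183 0.44961916] [0.73605426 0.34999379 0.80374056]
-0.0 [0.622 0.02  0.489] [0.622 0.02  0.489]
0.05 [0.581 0.07  0.489] [0.609 0.038 0.457]
0.1 [0.542 0.119 0.488] [0.547 0.115 0.457]
0.15 [0.541 0.162 0.489] [0.543 0.158 0.459]
0.2 [0.542 0.213 0.461] [0.543 0.216 0.458]
0.25 [0.542 0.248 0.464] [0.542 0.266 0.459]
0.3 [0.541 0.297 0.492] [0.551 0.296 0.45 ]
```

>>> {"method": "move_arm", "body": {"moves": [[[0.042, -0.067, 0, 0, 0, 0.2, -1], [0.042, -0.067, 0, 0, 0, 0.2, -1], [0.042, -0.067, 0, 0, 0, 0.2, -1], [0.042, -0.067, 0, 0, 0, 0.2, -1], [0.042, -0.067, 0, 0, 0, 0, -1], [0.042, -0.067, 0, 0, 0, 0, -1], [0.042, -0.067, 0, 0, 0, 0, -1], [0.042, -0.067, 0, 0, 0, 0, -1]]]}}

```text
clock: 0.77
eef_pos: [0.3684, 0.1864, 0.2372]
tool_rot: [-0.012, 1.0, -0.002, -0.003]
ft_force: [0.3, -0.0, -0.1]
grip_width: 0.0855
```

Run:
```python
from h import *
S=pts(load('side0'));T=pts(load('top0'))
for n,P in(('s',S),('t',T)):
  m=np.hypot(P[...,0]-.204,P[...,1]-.456)<.13
  p=P[m]
  for z in np.arange(.2,.8,.04):
    k=(abs(p[:,2]-z)<.02)
    if k.sum()>3: 
      r=np.hypot(p[k,0],p[k,1]);print(n,round(z,2),k.sum(),p[k].min(0).round(3),p[k].max(0).round(3),'r',r.min().round(3),r.max().round(3))
m=T[...,2]>.5
```

```text
s 0.24 57 [0.173 0.4   0.244] [0.234 0.499 0.26 ] r 0.44 0.551
s 0.28 149 [0.162 0.384 0.26 ] [0.244 0.514 0.3  ] r 0.422 0.569
s 0.32 269 [0.163 0.379 0.3  ] [0.241 0.512 0.34 ] r 0.42 0.566
s 0.36 367 [0.165 0.386 0.34 ] [0.238 0.466 0.38 ] r 0.428 0.513
s 0.4 483 [0.165 0.414 0.38 ] [0.24  0.475 0.42 ] r 0.458 0.519
s 0.44 477 [0.166 0.416 0.42 ] [0.238 0.472 0.46 ] r 0.458 0.507
s 0.48 514 [0.165 0.412 0.46 ] [0.239 0.464 0.5  ] r 0.455 0.516
s 0.52 603 [0.149 0.399 0.5  ] [0.254 0.473 0.54 ] r 0.45 0.537
s 0.56 747 [0.149 0.398 0.54 ] [0.256 0.479 0.58 ] r 0.451 0.543
s 0.6 450 [0.144 0.389 0.58 ] [0.253 0.475 0.607] r 0.443 0.538
t 0.24 29 [0.187 0.406 0.247] [0.233 0.506 0.259] r 0.447 0.557
t 0.28 214 [0.162 0.386 0.262] [0.244 0.52  0.3  ] r 0.427 0.575
t 0.32 369 [0.164 0.386 0.3  ] [0.244 0.518 0.34 ] r 0.427 0.573
t 0.36 530 [0.165 0.391 0.34 ] [0.242 0.523 0.38 ] r 0.432 0.569
t 0.4 485 [0.176 0.42  0.38 ] [0.241 0.482 0.42 ] r 0.463 0.534
t 0.44 314 [0.185 0.421 0.42 ] [0.24  0.478 0.46 ] r 0.464 0.532
t 0.48 476 [0.215 0.415 0.46 ] [0.242 0.474 0.5  ] r 0.472 0.529
t 0.52 310 [0.201 0.404 0.5  ] [0.258 0.477 0.54 ] r 0.458 0.542
t 0.56 975 [0.212 0.404 0.54 ] [0.258 0.478 0.58 ] r 0.459 0.543
t 0.6 470 [0.223 0.408 0.58 ] [0.26  0.479 0.62 ] r 0.465 0.543
t 0.64 964 [0.235 0.415 0.62 ] [0.262 0.484 0.66 ] r 0.477 0.548
t 0.68 278 [0.248 0.445 0.66 ] [0.259 0.48  0.677] r 0.51 0.541
```

>>> {"method": "move_arm", "body": {"moves": [[[0.046, -0.066, 0, 0, 0, 0, -0.5], [0.045, -0.065, 0, 0, 0, 0, -0.5], [0, 0, -0.08, 0, 0, 0, -0.5], [0, 0, -0.08, 0, 0, 0, -0.5]]]}}

```text
clock: 1.1
eef_pos: [0.4247, 0.1112, 0.1626]
tool_rot: [-0.005, 1.0, -0.001, 0.007]
ft_force: [-0.3, 0.2, -1.0]
grip_width: 0.0643
```

>>> {"method": "move_arm", "body": {"moves": [[[0, 0, 0, 0, -0.222, 0, -0.5], [0, 0, 0, 0, -0.222, 0, -0.5], [0, 0, 0, 0, -0.222, 0, -0.5], [0, 0, 0, 0, 0, 0, -0.5]]]}}

```text
clock: 1.43
eef_pos: [0.414, 0.1033, 0.1361]
tool_rot: [-0.0, 0.987, -0.01, 0.162]
ft_force: [-2.6, -0.6, -2.4]
grip_width: 0.064
```

Run:
```python
from h import *
o=get_obs();print(o['eef_pos'],o['joint_pos'],o['joint_vel'].round(3))
from scipy.spatial.transform import Rotation as R
print(R.from_quat(o['tool_rot']).as_matrix().round(3))
```

```text
[0.41404597 0.10332309 0.13605078] [ 0.32749075 -0.0256677  -0.65473837  0.63918116 -0.12116351  0.30828098] [-0.022  0.085  0.149  0.126  0.023 -0.012]
[[-0.948  0.002  0.319]
 [-0.004  1.    -0.019]
 [-0.319 -0.02  -0.948]]
```

>>> {"method": "move_arm", "body": {"moves": [[[0.004, 0.018, 0, 0, 0, 0, -0.5], [0.004, 0.016, 0, 0, 0, 0, -0.5], [0, 0, 0, 0, 0, 0, -0.5], [0, 0, 0, 0, 0, 0, -0.5]]]}}

```text
clock: 1.77
eef_pos: [0.4206, 0.1236, 0.1388]
tool_rot: [-0.001, 0.987, -0.009, 0.16]
ft_force: [0.5, 0.8, -0.8]
grip_width: 0.0639
```

Run:
```python
from h import *
o=get_obs();print(o['eef_pos'],o['ft_force'],o['joint_vel'].round(3))
snap('side','s1');im=cv2.imread('pics/s1.png')[120:300,150:400];cv2.imwrite('pics/s1c.png',cv2.resize(im,None,fx=3,fy=3))
```

```text
[0.42064064 0.12359479 0.13882365] [ 0.50203118  0.83048989 -0.84911439] [0.018 0.022 0.086 0.018 0.008 0.009]
```

View pics/s1c.png

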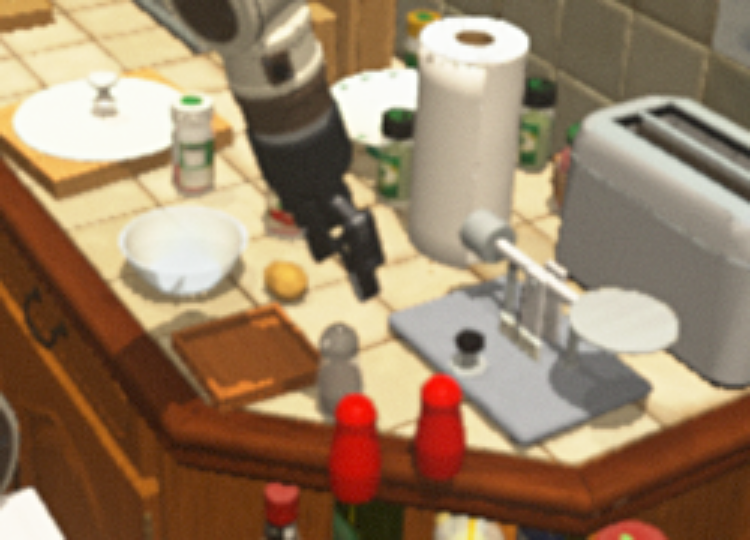

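The image shows the tilted open gripper above the shaker, jaws along y, clear of the red look-alikes. Next I descend.

>>> {"method": "move_arm", "body": {"moves": [[[-0.004, -0.004, -0.05, 0, 0, 0, -0.5], [0, 0, -0.05, 0, 0, 0, -0.5], [0, 0, -0.04, 0, 0, 0, -0.5], [0, 0, -0.02, 0, 0, 0, -0.5], [0, 0, 0, 0, 0, 0, -0.5], [0, 0, 0, 0, 0, 0, -0.5]]]}}

```text
clock: 2.32
eef_pos: [0.4336, 0.1272, 0.0654]
tool_rot: [-0.0, 0.985, -0.005, 0.17]
ft_force: [0.8, -0.0, -0.8]
grip_width: 0.0643
```

>>> {"method": "move_arm", "body": {"moves": [[[-0.015, -0.006, -0.005, 0, 0, 0, -0.5], [-0.012, -0.005, -0.01, 0, 0, 0, -0.5], [0, 0, 0, 0, 0, 0, -0.5], [0, 0, 0, 0, 0, 0, -0.5]]]}}

```text
clock: 2.65
eef_pos: [0.4227, 0.1224, 0.0608]
tool_rot: [0.0, 0.985, -0.004, 0.173]
ft_force: [0.2, 0.2, 0.1]
grip_width: 0.0641
```

>>> {"method": "move_arm", "body": {"moves": [[[-0.01, -0.002, -0.024, 0, 0, 0, -0.5], [-0.006, -0.002, -0.01, 0, 0, 0, -0.5], [0, 0, 0, 0, 0, 0, -0.5], [0, 0, 0, 0, 0, 0, -0.5]]]}}

```text
clock: 2.98
eef_pos: [0.416, 0.1208, 0.0458]
tool_rot: [0.001, 0.984, -0.003, 0.175]
ft_force: [0.0, 1.0, 0.0]
grip_width: 0.064
```

>>> {"method": "move_arm", "body": {"moves": [[[0, 0, 0.002, 0, 0, 0, 0.3], [0, 0, 0, 0, 0, 0, 0.6], [0, 0, 0, 0, 0, 0, 1], [0, 0, 0, 0, 0, 0, 1], [0, 0, 0, 0, 0, 0, 1], [0, 0, 0, 0, 0, 0, 1]]]}}

```text
clock: 3.48
eef_pos: [0.418, 0.1208, 0.049]
tool_rot: [0.001, 0.984, -0.003, 0.177]
ft_force: [-1.0, -0.5, -0.8]
grip_width: 0.0373
```

Run:
```python
from h import *
snap('side','s2');im=cv2.imread('pics/s2.png')[120:300,150:400];cv2.imwrite('pics/s2c.png',cv2.resize(im,None,fx=3,fy=3))
```

```text
(no output)
```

View pics/s2c.png

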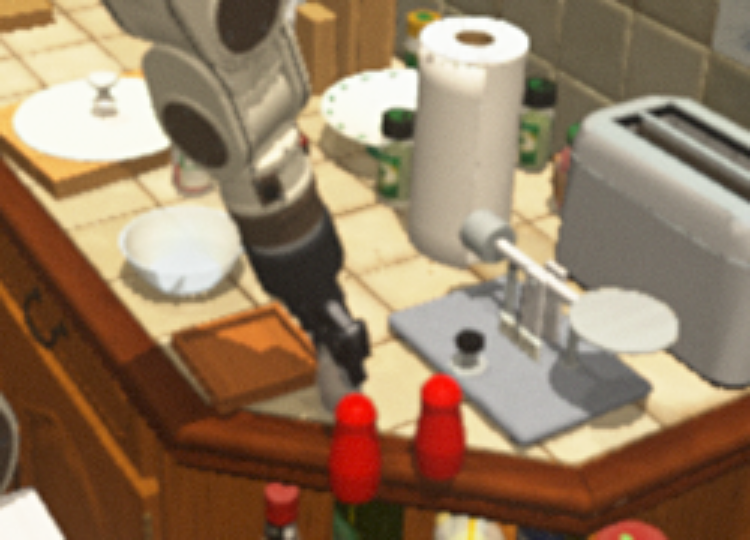

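>>> {"method": "move_arm", "body": {"moves": [[[0, 0, 0.02, 0, 0, 0, 1], [0, 0, 0.04, 0, 0, 0, 1], [0, 0, 0.06, 0, 0, 0, 1], [0, 0, 0.06, 0, 0, 0, 1], [0, 0, 0.06, 0, 0, 0, 1], [0, 0, 0.04, 0, 0, 0, 1], [0, 0, 0, 0, 0, 0, 1], [0, 0, 0, 0, 0, 0, 1]]]}}

```text
clock: 4.2
eef_pos: [0.4118, 0.1193, 0.1914]
tool_rot: [0.0, 0.985, -0.004, 0.172]
ft_force: [-1.3, 0.4, -1.1]
grip_width: 0.0367
```

Run:
```python
from h import *
o=get_obs();print(o['eef_pos'],o['ft_force'],o['joint_pos'])
snap('side','s3');im=cv2.imread('pics/s3.png')[70:300,150:400];cv2.imwrite('pics/s3c.png',cv2.resize(im,None,fx=2.6,fy=2.6))
from scipy.spatial.transform import Rotation as R
print((R.from_quat(o['tool_rot'])).as_matrix().round(3))
```

```text
[0.41179031 0.11934314 0.19135308] [-1.26276436  0.44375325 -1.14536836] [ 0.37144511 -0.10024293 -0.56602778  0.78515593 -0.13117929  0.35066506]
[[-0.941  0.002  0.338]
 [-0.001  1.    -0.009]
 [-0.338 -0.009 -0.941]]
```

View pics/s3c.png

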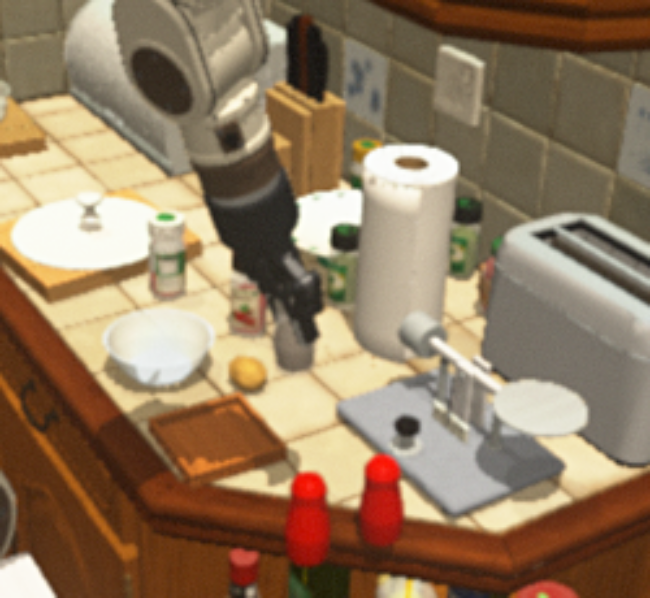

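>>> {"method": "move_arm", "body": {"moves": [[[0.03, -0.02, 0.01, 0, 0, 0, 1], [0.055, -0.033, 0.005, 0, 0, 0, 1], [0.06, -0.036, 0, 0, 0, 0, 1], [0.06, -0.036, 0, 0, 0, 0, 1], [0.06, -0.036, 0, 0, 0, 0, 1], [0.05, -0.03, 0, 0, 0, 0, 1], [0.03, -0.018, 0, 0, 0, 0, 1], [0, 0, 0, 0, 0, 0, 1]]]}}

```text
clock: 4.92
eef_pos: [0.5816, 0.0087, 0.18]
tool_rot: [-0.003, 0.987, -0.005, 0.158]
ft_force: [0.3, 0.7, -0.7]
grip_width: 0.0373
```

>>> {"method": "move_arm", "body": {"moves": [[[0.03, -0.008, 0.01, 0, -0.04, 0, 1], [0.03, -0.008, 0.01, 0, -0.04, 0, 1], [0.014, -0.004, 0, 0, 0, 0, 1], [0, 0, 0, 0, 0, 0, 1], [0, 0, 0, 0, 0, 0, 1]]]}}

```text
clock: 5.33
eef_pos: [0.6173, -0.0015, 0.183]
tool_rot: [-0.003, 0.985, -0.005, 0.174]
ft_force: [-0.8, -0.0, -1.5]
grip_width: 0.037
```

Run:
```python
from h import *
o=get_obs();print(o['eef_pos'],o['ft_force'],o['tool_rot'])
snap('side','s4');im=cv2.imread('pics/s4.png')[100:280,230:460];cv2.imwrite('pics/s4c.png',cv2.resize(im,None,fx=3.3,fy=3.3))
snap('top','t4')
```

```text
[ 0.61726945 -0.00146172  0.18303358] [-0.8155247  -0.01814399 -1.46862853] [-0.00348043  0.98468953 -0.00486153  0.17421477]
```

View pics/s4c.png

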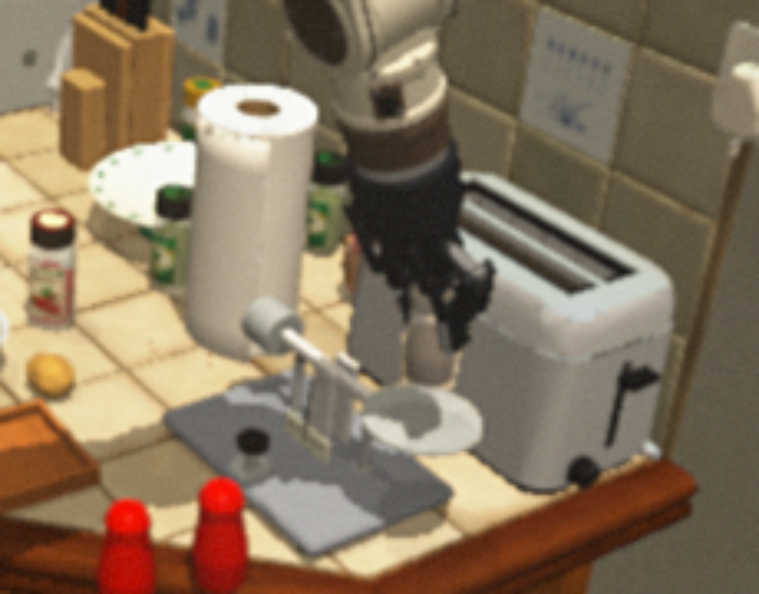

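View pics/t4.png

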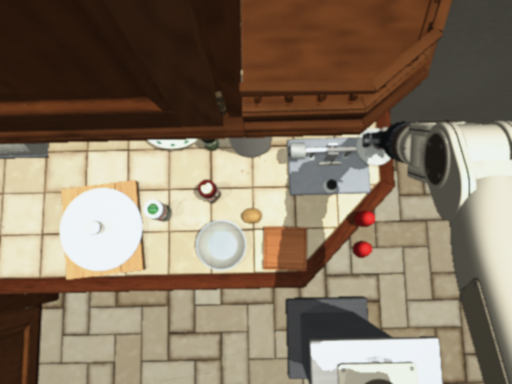

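Run:
```python
from h import *
from scipy.optimize import least_squares
c=load('s4');S=pts(c);px=c['pixels'].astype(int)
# crop region of shaker: crop(405..455,315..385)/3.3 + (230,100)
V,U=np.mgrid[:384,:512]
m=(U>=352)&(U<=369)&(V>=198)&(V<=216)
p=S[m];p=p[(p[:,0]<.66)&(p[:,0]>.56)&(p[:,2]>.11)]
print(len(p),p.min(0),p.max(0),p.mean(0))
for z in np.arange(.13,.18,.01):
    k=abs(p[:,2]-z)<.005
    if k.sum()>5:
        q=p[k];f=least_squares(lambda a:np.hypot(q[:,0]-a[0],q[:,1]-a[1])-.021,q[:,:2].mean(0)+[.01,.02],loss='soft_l1',f_scale=.002).x;print(round(z,3),k.sum(),f.round(4))
```

```text
322 [ 0.58970308 -0.0490276   0.13684167] [0.62903612 0.02104998 0.22020386] [ 0.60321397 -0.01404509  0.1723806 ]
0.14 10 [6.196e-01 4.000e-04]
0.15 53 [ 0.6168 -0.0017]
0.16 56 [ 0.6155 -0.0013]
0.17 63 [ 0.6161 -0.0016]
```

Side depth puts the held shaker at (0.616, −0.002), over the pan centre, with its foot about 31 mm above the pan. I'll lower it gently.

>>> {"method": "move_arm", "body": {"moves": [[[0, 0, -0.012, 0, 0, 0, 1], [0, 0, -0.012, 0, 0, 0, 1], [0, 0, -0.008, 0, 0, 0, 1], [0, 0, 0, 0, 0, 0, 1], [0, 0, 0, 0, 0, 0, 1]]]}}

```text
clock: 5.85
eef_pos: [0.6151, 0.0002, 0.166]
tool_rot: [-0.005, 0.985, -0.005, 0.174]
ft_force: [0.7, 0.4, -1.1]
grip_width: 0.037
```

>>> {"method": "move_arm", "body": {"moves": [[[0.002, -0.002, -0.01, 0, 0, 0, 1], [0.002, -0.002, -0.006, 0, 0, 0, 1], [0, 0, -0.003, 0, 0, 0, 1], [0, 0, 0, 0, 0, 0, 1], [0, 0, 0, 0, 0, 0, 1]]]}}

```text
clock: 6.27
eef_pos: [0.6171, -0.0021, 0.1553]
tool_rot: [-0.005, 0.985, -0.005, 0.174]
ft_force: [-0.8, -0.5, -1.1]
grip_width: 0.0371
```

>>> {"method": "move_arm", "body": {"moves": [[[0, 0, -0.003, 0, 0, 0, 1], [0, 0, 0, 0, 0, 0, 1], [0, 0, 0, 0, 0, 0, 1]]]}}

```text
clock: 6.52
eef_pos: [0.6174, -0.0022, 0.1539]
tool_rot: [-0.005, 0.985, -0.005, 0.174]
ft_force: [0.7, -0.5, -0.5]
grip_width: 0.0366
```

>>> {"method": "move_arm", "body": {"moves": [[[0, 0, -0.003, 0, 0, 0, 1], [0, 0, 0, 0, 0, 0, 1], [0, 0, 0, 0, 0, 0, 1]]]}}

```text
clock: 6.77
eef_pos: [0.6176, -0.0021, 0.1526]
tool_rot: [-0.005, 0.985, -0.005, 0.174]
ft_force: [-0.2, 0.6, -0.6]
grip_width: 0.0371
```

>>> {"method": "move_arm", "body": {"moves": [[[0, 0, -0.0025, 0, 0, 0, 1], [0, 0, 0, 0, 0, 0, 1], [0, 0, 0, 0, 0, 0, 1]]]}}

```text
clock: 7.02
eef_pos: [0.6179, -0.0021, 0.1517]
tool_rot: [-0.005, 0.985, -0.005, 0.175]
ft_force: [-0.4, 0.7, -1.1]
grip_width: 0.0369
```

Run:
```python
from h import *
snap('side','s5');im=cv2.imread('pics/s5.png')[170:250,310:420];cv2.imwrite('pics/s5c.png',cv2.resize(im,None,fx=7,fy=7,interpolation=2))
```

```text
(no output)
```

View pics/s5c.png

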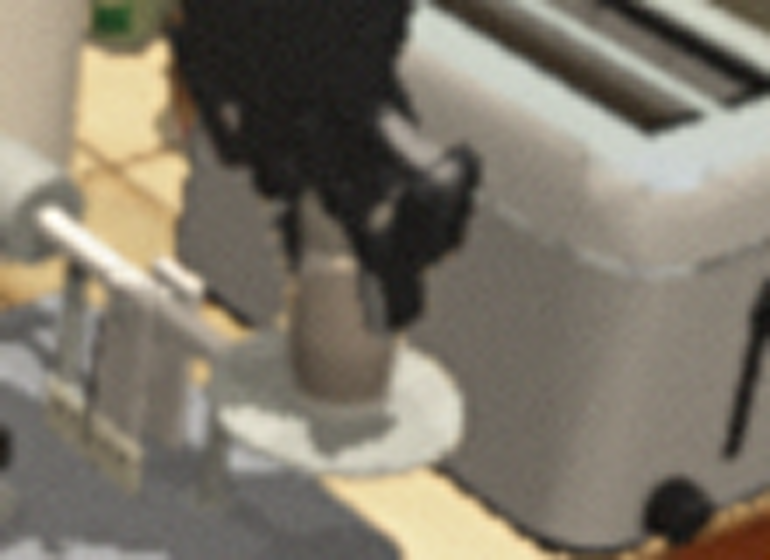

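The foot (crop 340,400) is centred on the pan and just about touching. I'll continue in 1 mm steps.

>>> {"method": "move_arm", "body": {"moves": [[[0, 0, -0.002, 0, 0, 0, 1], [0, 0, 0, 0, 0, 0, 1], [0, 0, 0, 0, 0, 0, 1]]]}}

```text
clock: 7.32
eef_pos: [0.618, -0.0021, 0.1514]
tool_rot: [-0.005, 0.984, -0.005, 0.175]
ft_force: [-1.4, 0.1, 1.3]
grip_width: 0.0371
```

>>> {"method": "move_arm", "body": {"moves": [[[0, 0, -0.002, 0, 0, 0, 1], [0, 0, 0, 0, 0, 0, 1], [0, 0, 0, 0, 0, 0, 1]]]}}

```text
clock: 7.57
eef_pos: [0.618, -0.0021, 0.1508]
tool_rot: [-0.005, 0.984, -0.005, 0.176]
ft_force: [-0.7, 0.0, 1.8]
grip_width: 0.0371
```

Contact is felt (fz rose from about −1 to +1.8 N). Releasing now.

>>> {"method": "move_arm", "body": {"moves": [[[0, 0, 0, 0, 0, 0, 0.05], [0, 0, 0, 0, 0, 0, -0.2], [0, 0, 0, 0, 0, 0, -0.5], [0, 0, 0, 0, 0, 0, -0.5], [0, 0, 0, 0, 0, 0, -0.5]]]}}

```text
clock: 7.98
eef_pos: [0.6192, -0.0022, 0.1512]
tool_rot: [-0.005, 0.984, -0.005, 0.177]
ft_force: [0.4, -1.3, 0.1]
grip_width: 0.0643
```

Run:
```python
from h import *
snap('side','s6');im=cv2.imread('pics/s6.png')[170:250,310:420];cv2.imwrite('pics/s6c.png',cv2.resize(im,None,fx=7,fy=7,interpolation=2))
```

```text
(no output)
```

View pics/s6c.png

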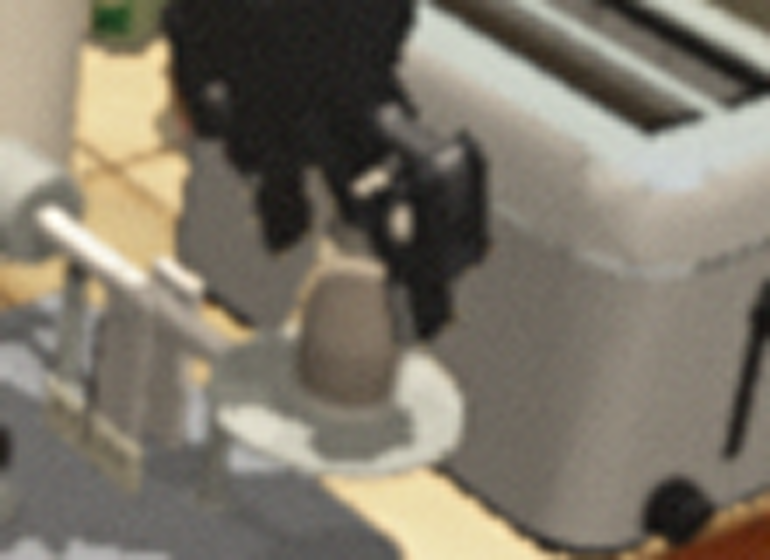

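>>> {"method": "move_arm", "body": {"moves": [[[-0.005, 0, 0.02, 0, 0, 0, -0.5], [-0.01, 0, 0.03, 0, 0, 0, -0.5], [-0.012, 0, 0.035, 0, 0, 0, -0.5], [-0.015, 0, 0.04, 0, 0, 0, -0.5], [-0.015, 0, 0.04, 0, 0, 0, -0.5], [0, 0, 0.02, 0, 0, 0, -0.5], [0, 0, 0, 0, 0, 0, -0.5]]]}}

```text
clock: 8.62
eef_pos: [0.5872, -0.0021, 0.2496]
tool_rot: [-0.005, 0.984, -0.005, 0.176]
ft_force: [0.5, -0.4, 0.5]
grip_width: 0.0641
```

Run:
```python
from h import *
snap('side','s7');im=cv2.imread('pics/s7.png')[100:260,270:440];cv2.imwrite('pics/s7c.png',cv2.resize(im,None,fx=3.7,fy=3.7,interpolation=2))
```

```text
(no output)
```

View pics/s7c.png

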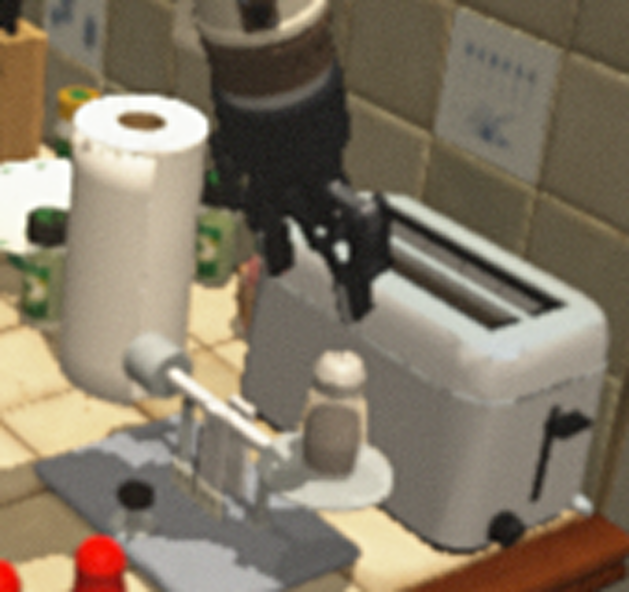

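The shaker stands upright alone on the pan (crop 335,440), beam level. Now I move to the key with the fingers shut.

>>> {"method": "move_arm", "body": {"moves": [[[-0.03, 0.02, 0, 0, 0, 0, 0], [-0.03, 0.05, 0, 0, 0, 0, 0.5], [-0.03, 0.05, 0, 0, 0, 0, 1], [0, 0.05, 0, 0, 0, 0, 1], [0, 0.02, -0.02, 0, 0, 0, 1], [0, 0, 0, 0, 0, 0, 1], [0, 0, 0, 0, 0, 0, 1]]]}}

```text
clock: 9.25
eef_pos: [0.5382, 0.094, 0.234]
tool_rot: [-0.003, 0.985, -0.006, 0.173]
ft_force: [0.2, 0.5, 0.6]
grip_width: -0.0003
```

>>> {"method": "move_arm", "body": {"moves": [[[0.001, 0.004, -0.04, 0, 0, 0, 1], [0.001, 0.004, -0.06, 0, 0, 0, 1], [0, 0, -0.06, 0, 0, 0, 1], [0, 0, -0.05, 0, 0, 0, 1], [0, 0, -0.02, 0, 0, 0, 1], [0, 0, 0, 0, 0, 0, 1], [0, 0, 0, 0, 0, 0, 1]]]}}

```text
clock: 9.83
eef_pos: [0.5403, 0.0905, 0.1131]
tool_rot: [0.001, 0.985, -0.009, 0.172]
ft_force: [0.8, 0.0, 0.3]
grip_width: -0.0001
```

>>> {"method": "move_arm", "body": {"moves": [[[0, 0.008, -0.02, 0, 0, 0, 1], [0, 0.008, -0.016, 0, 0, 0, 1], [0, 0, -0.004, 0, 0, 0, 1], [0, 0, 0, 0, 0, 0, 1], [0, 0, 0, 0, 0, 0, 1]]]}}

```text
clock: 10.25
eef_pos: [0.5442, 0.0966, 0.0961]
tool_rot: [0.003, 0.984, -0.009, 0.175]
ft_force: [0.2, -0.3, -0.2]
grip_width: 0.0004
```

Run:
```python
from h import *
snap('side','s8');im=cv2.imread('pics/s8.png')[130:260,250:420];cv2.imwrite('pics/s8c.png',cv2.resize(im,None,fx=4.5,fy=4.5,interpolation=2))
```

```text
(no output)
```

View pics/s8c.png

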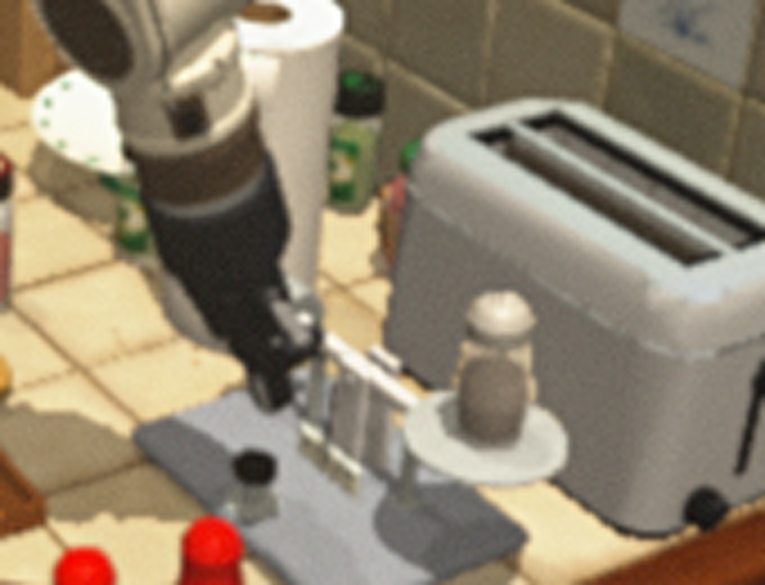

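>>> {"method": "move_arm", "body": {"moves": [[[-0.005, 0.002, -0.016, 0, 0, 0, 1], [-0.004, 0.002, -0.01, 0, 0, 0, 1], [0, 0, -0.004, 0, 0, 0, 1], [0, 0, 0, 0, 0, 0, 1], [0, 0, 0, 0, 0, 0, 1]]]}}

```text
clock: 10.72
eef_pos: [0.5403, 0.099, 0.0817]
tool_rot: [0.003, 0.984, -0.008, 0.177]
ft_force: [-0.6, 0.1, -0.2]
grip_width: -0.0001
```

>>> {"method": "move_arm", "body": {"moves": [[[0, 0, -0.006, 0, 0, 0, 1], [0, 0, -0.004, 0, 0, 0, 1], [0, 0, 0, 0, 0, 0, 1]]]}}

```text
clock: 10.97
eef_pos: [0.5404, 0.0992, 0.0764]
tool_rot: [0.003, 0.984, -0.008, 0.177]
ft_force: [0.1, 1.3, -0.0]
grip_width: 0.0001
```

>>> {"method": "move_arm", "body": {"moves": [[[0, 0, -0.004, 0, 0, 0, 1], [0, 0, -0.002, 0, 0, 0, 1], [0, 0, 0, 0, 0, 0, 1]]]}}

```text
clock: 11.22
eef_pos: [0.5406, 0.0991, 0.0731]
tool_rot: [0.003, 0.984, -0.008, 0.177]
ft_force: [0.2, -0.2, 0.7]
grip_width: 0.0001
```

>>> {"method": "move_arm", "body": {"moves": [[[0, 0, -0.003, 0, 0, 0, 1], [0, 0, 0, 0, 0, 0, 1]]]}}

```text
clock: 11.38
eef_pos: [0.5406, 0.0991, 0.0715]
tool_rot: [0.003, 0.984, -0.008, 0.178]
ft_force: [0.4, -0.1, 0.4]
grip_width: 0.0003
```

>>> {"method": "move_arm", "body": {"moves": [[[0, 0, -0.003, 0, 0, 0, 1], [0, 0, 0, 0, 0, 0, 1]]]}}

```text
clock: 11.55
eef_pos: [0.5408, 0.0991, 0.0699]
tool_rot: [0.003, 0.984, -0.008, 0.178]
ft_force: [-0.3, 0.0, 0.6]
grip_width: 0.0
```

>>> {"method": "move_arm", "body": {"moves": [[[0, 0, -0.003, 0, 0, 0, 1], [0, 0, 0, 0, 0, 0, 1]]]}}

```text
clock: 11.72
eef_pos: [0.5408, 0.0991, 0.0683]
tool_rot: [0.003, 0.984, -0.008, 0.178]
ft_force: [-1.0, -0.7, -0.5]
grip_width: 0.0002
```

>>> {"method": "move_arm", "body": {"moves": [[[0, 0, -0.003, 0, 0, 0, 1], [0, 0, 0, 0, 0, 0, 1]]]}}

```text
clock: 11.88
eef_pos: [0.5408, 0.0991, 0.0667]
tool_rot: [0.003, 0.984, -0.008, 0.178]
ft_force: [0.1, -0.3, 0.3]
grip_width: 0.0001
```

>>> {"method": "move_arm", "body": {"moves": [[[0, 0, -0.003, 0, 0, 0, 1], [0, 0, 0, 0, 0, 0, 1]]]}}

```text
clock: 12.05
eef_pos: [0.5408, 0.0991, 0.065]
tool_rot: [0.003, 0.984, -0.008, 0.178]
ft_force: [-0.5, -0.1, -0.5]
grip_width: -0.0003
```

>>> {"method": "move_arm", "body": {"moves": [[[0, 0, -0.002, 0, 0, 0, 1], [0, 0, 0, 0, 0, 0, 1]]]}}

```text
clock: 12.22
eef_pos: [0.541, 0.0991, 0.064]
tool_rot: [0.003, 0.984, -0.008, 0.178]
ft_force: [0.2, -0.6, 0.7]
grip_width: 0.0002
```

Run:
```python
from h import *
snap('side','s9');im=cv2.imread('pics/s9.png')[180:260,270:380];cv2.imwrite('pics/s9c.png',cv2.resize(im,None,fx=7,fy=7,interpolation=2))
```

```text
(no output)
```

View pics/s9c.png

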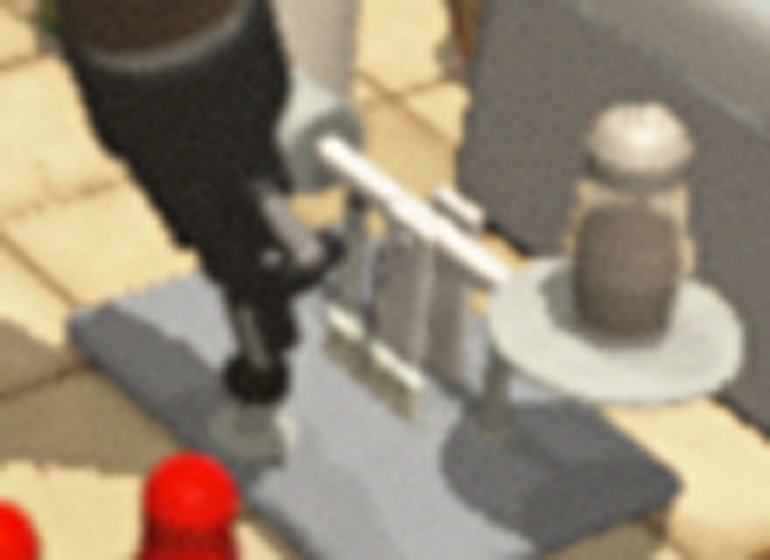

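The shut tips (crop 265,370) are right at the key cap. I continue in 1 mm steps.

>>> {"method": "move_arm", "body": {"moves": [[[0, 0, -0.002, 0, 0, 0, 1], [0, 0, 0, 0, 0, 0, 1]]]}}

```text
clock: 12.43
eef_pos: [0.5412, 0.0992, 0.0634]
tool_rot: [0.003, 0.984, -0.008, 0.178]
ft_force: [-1.0, -0.2, 3.6]
grip_width: 0.0003
```

>>> {"method": "move_arm", "body": {"moves": [[[0, 0, -0.002, 0, 0, 0, 1], [0, 0, 0, 0, 0, 0, 1]]]}}

```text
clock: 12.6
eef_pos: [0.5412, 0.0992, 0.0629]
tool_rot: [0.003, 0.984, -0.008, 0.178]
ft_force: [-2.0, 0.2, 4.2]
grip_width: -0.0003
```

>>> {"method": "move_arm", "body": {"moves": [[[0, 0, -0.003, 0, 0, 0, 1], [0, 0, 0, 0, 0, 0, 1]]]}}

```text
clock: 12.77
eef_pos: [0.5412, 0.0992, 0.0619]
tool_rot: [0.003, 0.984, -0.008, 0.179]
ft_force: [-3.6, 0.4, 4.5]
grip_width: 0.0001
```

>>> {"method": "move_arm", "body": {"moves": [[[0, 0, -0.003, 0, 0, 0, 1], [0, 0, 0, 0, 0, 0, 1]]]}}

```text
clock: 12.93
eef_pos: [0.5412, 0.0992, 0.0611]
tool_rot: [0.003, 0.984, -0.008, 0.179]
ft_force: [-4.1, -0.6, 6.2]
grip_width: 0.0001
```

>>> {"method": "move_arm", "body": {"moves": [[[-0.002, 0, -0.003, 0, 0, 0, 1], [0, 0, 0, 0, 0, 0, 1]]]}}

```text
clock: 13.1
eef_pos: [0.5411, 0.0993, 0.061]
tool_rot: [0.003, 0.984, -0.008, 0.181]
ft_force: [-5.4, -0.9, 6.9]
grip_width: 0.0002
```

>>> {"method": "move_arm", "body": {"moves": [[[-0.001, 0, -0.003, 0, 0, 0, 1], [0, 0, 0, 0, 0, 0, 1]]]}}

```text
clock: 13.27
eef_pos: [0.5411, 0.0992, 0.0607]
tool_rot: [0.003, 0.983, -0.008, 0.182]
ft_force: [-3.8, -0.1, 6.8]
grip_width: -0.0001
```

>>> {"method": "move_arm", "body": {"moves": [[[-0.003, 0, -0.004, 0, 0, 0, 1], [0, 0, 0, 0, 0, 0, 1]]]}}

```text
clock: 13.43
eef_pos: [0.5411, 0.0993, 0.0607]
tool_rot: [0.003, 0.983, -0.008, 0.184]
ft_force: [-5.5, -0.8, 8.4]
grip_width: 0.0002
```

>>> {"method": "move_arm", "body": {"moves": [[[-0.003, 0, -0.004, 0, 0, 0, 1], [0, 0, 0, 0, 0, 0, 1]]]}}

```text
clock: 13.6
eef_pos: [0.5411, 0.0993, 0.0606]
tool_rot: [0.003, 0.983, -0.008, 0.186]
ft_force: [-6.7, -1.0, 7.4]
grip_width: -0.0003
```

>>> {"method": "move_arm", "body": {"moves": [[[0, 0, 0, 0, 0.04, 0, 1], [0, 0, 0, 0, 0, 0, 1]]]}}

```text
clock: 13.77
eef_pos: [0.5421, 0.0994, 0.0623]
tool_rot: [0.003, 0.984, -0.008, 0.177]
ft_force: [-2.9, -1.0, 5.1]
grip_width: 0.0004
```

>>> {"method": "move_arm", "body": {"moves": [[[0, 0, -0.004, 0, 0.01, 0, 1], [0, 0, 0, 0, 0, 0, 1]]]}}

```text
clock: 13.93
eef_pos: [0.5421, 0.0994, 0.0612]
tool_rot: [0.003, 0.985, -0.008, 0.175]
ft_force: [-4.9, 0.1, 6.6]
grip_width: -0.0002
```

>>> {"method": "move_arm", "body": {"moves": [[[0, 0, -0.004, 0, 0.01, 0, 1], [0, 0, 0, 0, 0, 0, 1]]]}}

```text
clock: 14.1
eef_pos: [0.5421, 0.0994, 0.0602]
tool_rot: [0.003, 0.985, -0.008, 0.172]
ft_force: [-4.2, -0.1, 8.3]
grip_width: -0.0001
```

>>> {"method": "move_arm", "body": {"moves": [[[0, 0, -0.004, 0, 0.005, 0, 1], [0, 0, 0, 0, 0, 0, 1]]]}}

```text
clock: 14.27
eef_pos: [0.5422, 0.0994, 0.0595]
tool_rot: [0.003, 0.985, -0.008, 0.172]
ft_force: [-5.3, -0.5, 9.1]
grip_width: 0.0
```

Run:
```python
from h import *
o=get_obs();print(o['eef_pos'],o['ft_force'],np.linalg.norm(o['ft_force']),o['joint_vel'].round(3))
snap('side','s10')
im=np.hstack([cv2.imread(f'pics/{t}.png')[180:260,270:380] for t in('s9','s10')]);cv2.imwrite('pics/s10c.png',cv2.resize(im,None,fx=3.6,fy=3.6,interpolation=2))
o=get_obs();print(o['eef_pos'],o['ft_force'],np.linalg.norm(o['ft_force']))
```

```text
[0.5421905  0.09942097 0.05945957] [-5.28627539 -0.50418697  9.05774349] 10.499601383305656 [ 0.    -0.023  0.002  0.016 -0.001 -0.001]
[0.5421897  0.09936553 0.05964279] [-4.7387945  -0.98921606 10.00831161] 11.117599697035326
```

View pics/s10c.png

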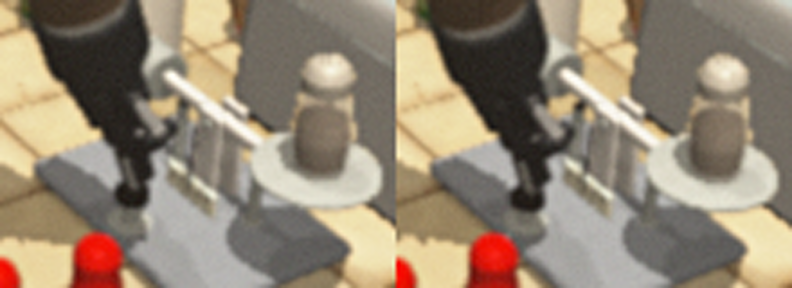

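>>> {"method": "move_arm", "body": {"moves": [[[0, 0, -0.004, 0, 0.003, 0, 1], [0, 0, 0, 0, 0, 0, 1]]]}}

```text
clock: 14.48
eef_pos: [0.5422, 0.0994, 0.0591]
tool_rot: [0.003, 0.985, -0.008, 0.172]
ft_force: [-5.2, -0.3, 10.8]
grip_width: -0.0003
```

Run:
```python
from h import *
for i in range(3):
    o=get_obs();print(o['clock'],o['eef_pos'],o['ft_force'],np.linalg.norm(o['ft_force']))
    c=snap('side',f's11_{i}')
```

```text
14.4833 [0.54216723 0.09940909 0.05913727] [-5.16822017 -0.29687693 10.76456331] 11.944641425669388
14.5333 [0.54217101 0.09943154 0.05930901] [-5.32092237 -0.37241658  9.52304546] 10.915095228702647
14.5833 [0.54218734 0.09942419 0.05930339] [-5.54365686 -0.32716619 10.12873021] 11.55120533451783
```

>>> {"method": "move_arm", "body": {"moves": [[[0, 0, -0.004, 0, 0.003, 0, 1], [0, 0, 0, 0, 0, 0, 1], [0, 0, 0, 0, 0, 0, 1]]]}}

```text
clock: 14.88
eef_pos: [0.5422, 0.0994, 0.0597]
tool_rot: [0.003, 0.985, -0.008, 0.172]
ft_force: [-5.3, -0.2, 7.6]
grip_width: -0.0001
```

Run:
```python
from h import *
for i in range(2):
    o=get_obs();print(o['clock'],o['eef_pos'],o['ft_force'],np.linalg.norm(o['ft_force']))
    c=snap('side',f's12_{i}')
```

```text
14.8833 [0.54220144 0.09938082 0.05969378] [-5.30938779 -0.16257225  7.61938333] 9.288219998399097
14.9333 [0.54218426 0.0993869  0.05976148] [-5.71439307 -0.45290116  8.95922269] 10.636121415569061
```

>>> {"method": "move_arm", "body": {"moves": [[[0, 0, -0.003, 0, 0.002, 0, 1], [0, 0, -0.003, 0, 0.001, 0, 1], [0, 0, -0.002, 0, 0.001, 0, 1]]]}}

```text
clock: 15.23
eef_pos: [0.5422, 0.0994, 0.0582]
tool_rot: [0.003, 0.985, -0.008, 0.172]
ft_force: [-7.0, -1.4, 12.5]
grip_width: -0.0
```

>>> {"method": "move_arm", "body": {"moves": [[[0, 0, -0.001, 0, 0.001, 0, 1], [0, 0, -0.001, 0, 0.001, 0, 1], [0, 0, -0.001, 0, 0.001, 0, 1]]]}}

```text
clock: 15.48
eef_pos: [0.5421, 0.0994, 0.0592]
tool_rot: [0.003, 0.985, -0.008, 0.173]
ft_force: [-5.1, -1.1, 9.3]
grip_width: -0.0003
```

>>> {"method": "move_arm", "body": {"moves": [[[0, 0, -0.003, 0, 0.001, 0, 1], [0, 0, -0.0018, 0, 0.001, 0, 1], [0, 0, -0.0017, 0, 0.001, 0, 1]]]}}

```text
clock: 15.73
eef_pos: [0.5422, 0.0994, 0.0586]
tool_rot: [0.003, 0.985, -0.008, 0.173]
ft_force: [-4.8, -0.2, 10.6]
grip_width: -0.0003
```

>>> {"method": "move_arm", "body": {"moves": [[[0, 0, -0.0019, 0, 0.001, 0, 1], [0, 0, -0.0018, 0, 0.001, 0, 1], [0, 0, -0.0018, 0, 0.001, 0, 1], [0, 0, -0.0018, 0, 0.001, 0, 1]]]}}

```text
clock: 16.07
eef_pos: [0.5421, 0.0994, 0.0585]
tool_rot: [0.003, 0.985, -0.008, 0.174]
ft_force: [-6.8, -1.3, 10.9]
grip_width: -0.0001
```

>>> {"method": "move_arm", "body": {"moves": [[[0, 0, -0.0019, 0, 0.002, 0, 1], [0, 0, -0.0018, 0, 0.002, 0, 1], [0, 0, -0.0018, 0, 0.002, 0, 1], [0, 0, -0.0018, 0, 0.002, 0, 1], [0, 0, -0.0018, 0, 0.002, 0, 1], [0, 0, -0.0018, 0, 0.002, 0, 1]]]}}

```text
clock: 16.57
eef_pos: [0.5421, 0.0994, 0.0585]
tool_rot: [0.003, 0.985, -0.008, 0.173]
ft_force: [-6.1, -1.1, 10.9]
grip_width: 0.0001
```

Run:
```python
from h import *
o=get_obs();print(o['clock'],o['eef_pos'],o['ft_force'],np.linalg.norm(o['ft_force']))
c=snap('side','s13')
o=get_obs();print(o['clock'],o['eef_pos'],o['ft_force'],np.linalg.norm(o['ft_force']))
for t in('s9','s10','s11_2','s13'):
    S=pts(load(t))
    m=(np.hypot(S[...,0]-.616,S[...,1]+.002)<.055)&(S[...,2]>.085)&(S[...,2]<.12)
    m&=(np.hypot(S[...,0]-.616,S[...,1]+.002)>.027)&(S[...,1]<.01)
    d=(np.hypot(S[...,0]-.616,S[...,1]+.002)<.03)&(S[...,2]>.15)
    print(t,m.sum(),np.median(S[m][:,2]).round(4), np.percentile(S[d][:,2],97).round(4))
```

```text
16.5667 [0.5421037  0.0994341  0.05849764] [-6.0663582 -1.0537728 10.9167609] 12.533427601370555
16.6167 [0.5421169  0.09942336 0.05849138] [-6.61543017 -0.99765211 11.27103109] 13.107073199082024
s9 266 0.1052 0.4963
s10 266 0.103 0.4959
s11_2 267 0.1031 0.4962
s13 263 0.103 0.4962
```

Pan fell about 2 mm compared to before (0.1052 → 0.1030). I keep holding to make sure of the full second and to confirm the reading.

>>> {"method": "move_arm", "body": {"moves": [[[0, 0, -0.0021, 0, 0.002, 0, 1], [0, 0, -0.002, 0, 0.002, 0, 1], [0, 0, -0.0019, 0, 0.002, 0, 1], [0, 0, -0.0019, 0, 0.002, 0, 1], [0, 0, -0.0019, 0, 0.002, 0, 1], [0, 0, -0.0019, 0, 0.002, 0, 1], [0, 0, -0.0019, 0, 0.002, 0, 1]]]}}

```text
clock: 17.2
eef_pos: [0.5421, 0.0994, 0.0582]
tool_rot: [0.003, 0.985, -0.008, 0.173]
ft_force: [-6.9, -1.7, 10.6]
grip_width: 0.0001
```

>>> {"method": "move_arm", "body": {"moves": [[[0, 0, -0.0018, 0, 0.002, 0, 1], [0, 0, -0.0018, 0, 0.002, 0, 1], [0, 0, -0.0018, 0, 0.002, 0, 1], [0, 0, -0.0018, 0, 0.002, 0, 1], [0, 0, -0.0018, 0, 0.002, 0, 1], [0, 0, -0.0018, 0, 0.002, 0, 1], [0, 0, -0.0018, 0, 0.002, 0, 1], [0, 0, -0.0018, 0, 0.002, 0, 1]]]}}

```text
clock: 17.87
eef_pos: [0.5421, 0.0994, 0.0585]
tool_rot: [0.002, 0.985, -0.008, 0.172]
ft_force: [-6.5, -0.1, 11.8]
grip_width: -0.0003
```

Run:
```python
from h import *
o=get_obs();print(o['clock'],o['eef_pos'],o['ft_force'],np.linalg.norm(o['ft_force']))
c=snap('side','s14')
c=snap('top','t14')
o=get_obs();print(o['clock'],o['eef_pos'],o['ft_force'],np.linalg.norm(o['ft_force']))
for t in('s7','s8','s9','s10','s13','s14'):
    S=pts(load(t));r=np.hypot(S[...,0]-.616,S[...,1]+.002)
    m=(r<.055)&(S[...,2]>.085)&(S[...,2]<.12)&(r>.027)&(S[...,1]<.01)
    q=S[m];A=np.c_[q,np.ones(len(q))]
    b=(abs(S[...,0]-.615)<.015)&(S[...,1]>.04)&(S[...,1]<.2)&(S[...,2]>.08)&(S[...,2]<.13)
    w=S[b];
    print(t,m.sum(),q[:,2].mean().round(4),'cw',[ (round(y,2),np.percentile(w[abs(w[:,1]-y)<.01][:,2],90).round(4)) for y in (.06,.08,.17,.19) if (abs(w[:,1]-y)<.01).sum()>4])
for t in('top0','t14'):
    S=pts(load(t));r=np.hypot(S[...,0]-.616,S[...,1]+.002)
    m=(r<.04)&(S[...,2]>.085)&(S[...,2]<.12)&(S[...,1]>.01);print(t,m.sum(),S[m][:,2].mean())
    for y in(.05,.07,.13,.15,.18):
        b=(abs(S[...,0]-.615)<.03)&(abs(S[...,1]-y)<.01)&(S[...,2]>.07)&(S[...,2]<.13); print(y,b.sum(),np.percentile(S[b][:,2],85).round(4) if b.sum() else '')
```

```text
17.8667 [0.54213736 0.09940216 0.05849667] [-6.45756603 -0.14177125 11.75089571] 13.409094237062636
17.9667 [0.54213976 0.09938645 0.05848393] [-6.74979448 -0.89135347 11.72991229] 13.562635398964261
s7 262 0.105 cw [(0.06, np.float64(0.0937)), (0.08, np.float64(0.0968)), (0.17, np.float64(0.1084)), (0.19, np.float64(0.1092))]
s8 258 0.105 cw [(0.06, np.float64(0.0941)), (0.08, np.float64(0.0968)), (0.17, np.float64(0.1085))]
s9 266 0.1051 cw [(0.06, np.float64(0.0933)), (0.08, np.float64(0.0969)), (0.17, np.float64(0.107)), (0.19, np.float64(0.1097))]
s10 266 0.103 cw [(0.06, np.float64(0.0939)), (0.08, np.float64(0.0964)), (0.17, np.float64(0.1096)), (0.19, np.float64(0.1099))]
s13 263 0.1029 cw [(0.06, np.float64(0.0937)), (0.08, np.float64(0.0968)), (0.17, np.float64(0.1093)), (0.19, np.float64(0.1114))]
s14 270 0.1029 cw [(0.06, np.float64(0.0925)), (0.08, np.float64(0.0964)), (0.17, np.float64(0.1092)), (0.19, np.float64(0.1108))]
top0 260 0.10308043813886014
0.05 54 0.1024
0.07 37 0.0924
0.13 36 0.0923
0.15 41 0.0923
0.18 143 0.1053
t14 266 0.10094569029711047
0.05 56 0.1006
0.07 38 0.0907
0.13 35 0.0924
0.15 38 0.0933
0.18 147 0.1077
```

Both cameras agree: the pan is 2.1 mm lower and the counterweight about 2 mm higher, steady through roughly 2 s at about 12–13 N. The load is slightly over 120 g, so the shaker goes in the tray. I'll lift off the key and go back for it.

>>> {"method": "move_arm", "body": {"moves": [[[0, 0, 0.006, 0, 0, 0, 1], [0, 0, 0.02, 0, 0, 0, 1], [-0.005, 0, 0.05, 0, 0, 0, 1], [-0.005, 0, 0.07, 0, 0, 0, 0.5], [0, -0.01, 0.08, 0, 0, 0, 0], [0, -0.03, 0.08, 0, 0, 0, -0.5], [0, -0.04, 0.05, 0, 0, 0, -0.5], [0, -0.04, 0, 0, 0, 0, -0.5]]]}}

```text
clock: 18.63
eef_pos: [0.533, 0.0399, 0.2407]
tool_rot: [-0.001, 0.986, -0.008, 0.169]
ft_force: [1.8, -1.0, -0.2]
grip_width: 0.0603
```

Run:
```python
from h import *
snap('side','s15');im=cv2.imread('pics/s15.png')[100:260,250:440];cv2.imwrite('pics/s15c.png',cv2.resize(im,None,fx=3.7,fy=3.7,interpolation=2))
o=get_obs();print(o['eef_pos'],o['ft_force'])
S=pts(load('s15'));r=np.hypot(S[...,0]-.616,S[...,1]+.002)
from scipy.optimize import least_squares
for zz in(.125,.14,.155,.17):
    q=S[(r<.035)&(abs(S[...,2]-zz)<.006)];print(zz,len(q),least_squares(lambda a:np.hypot(q[:,0]-a[0],q[:,1]-a[1])-.0205,[.616,-.002],loss='soft_l1',f_scale=.002).x.round(4))
```

```text
[0.53220693 0.03661651 0.2388081 ] [-0.40128953 -2.34770795 -0.25874129]
0.125 65 [ 0.617  -0.0036]
0.14 85 [ 0.6159 -0.0038]
0.155 74 [ 0.6172 -0.0018]
0.17 57 [6.179e-01 4.000e-04]
```

View pics/s15c.png

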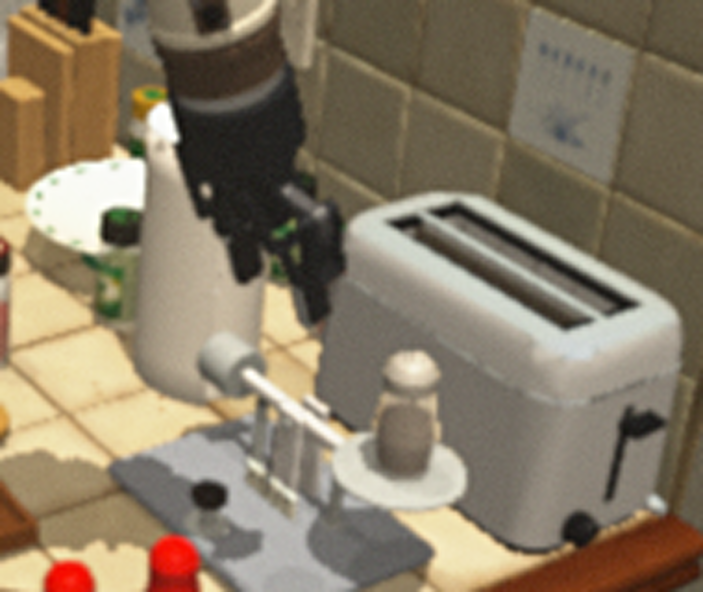

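>>> {"method": "move_arm", "body": {"moves": [[[0.03, -0.025, 0.015, 0, -0.02, 0, -0.5], [0.04, -0.03, 0.015, 0, -0.02, 0, -0.5], [0.03, -0.02, 0, 0, 0, 0, -0.5], [0.008, 0, 0, 0, 0, 0, -0.5], [0, 0, 0, 0, 0, 0, -0.5], [0, 0, 0, 0, 0, 0, -0.5]]]}}

```text
clock: 19.18
eef_pos: [0.5864, -0.004, 0.2519]
tool_rot: [0.002, 0.984, -0.01, 0.177]
ft_force: [0.7, -0.6, -0.5]
grip_width: 0.0639
```

>>> {"method": "move_arm", "body": {"moves": [[[0.012, 0, -0.035, 0, 0, 0, -0.5], [0.015, 0, -0.045, 0, 0, 0, -0.5], [0.015, 0, -0.045, 0, 0, 0, -0.5], [0.01, 0, -0.03, 0, 0, 0, -0.5], [0.005, 0, -0.015, 0, 0, 0, -0.5], [0, 0, 0, 0, 0, 0, -0.5], [0, 0, 0, 0, 0, 0, -0.5]]]}}

```text
clock: 19.77
eef_pos: [0.6096, 0.0016, 0.1605]
tool_rot: [-0.001, 0.985, -0.008, 0.173]
ft_force: [0.2, -0.4, 0.9]
grip_width: 0.0641
```

>>> {"method": "move_arm", "body": {"moves": [[[0.01, -0.006, -0.008, 0, 0, 0, -0.5], [0.008, -0.004, -0.006, 0, 0, 0, -0.5], [0, 0, 0, 0, 0, 0, -0.5], [0, 0, 0, 0, 0, 0, -0.5]]]}}

```text
clock: 20.1
eef_pos: [0.6203, -0.0031, 0.1565]
tool_rot: [-0.001, 0.984, -0.008, 0.176]
ft_force: [0.0, -1.1, -0.2]
grip_width: 0.0642
```

>>> {"method": "move_arm", "body": {"moves": [[[0, 0, -0.007, 0, 0, 0, -0.4], [0, 0, 0, 0, 0, 0, -0.2], [0, 0, 0, 0, 0, 0, 0.05], [0, 0, 0, 0, 0, 0, 0.2], [0, 0, 0, 0, 0, 0, 0.5], [0, 0, 0, 0, 0, 0, 1], [0, 0, 0, 0, 0, 0, 1], [0, 0, 0, 0, 0, 0, 1]]]}}

```text
clock: 20.77
eef_pos: [0.6212, -0.0038, 0.1553]
tool_rot: [-0.001, 0.984, -0.008, 0.178]
ft_force: [-0.0, -0.2, 0.7]
grip_width: 0.0353
```

>>> {"method": "move_arm", "body": {"moves": [[[0, 0, 0.015, 0, 0, 0, 1], [0, 0, 0.03, 0, 0, 0, 1], [-0.01, 0, 0.04, 0, 0, 0, 1], [-0.02, 0, 0.04, 0, 0, 0, 1], [-0.03, 0.01, 0.03, 0, 0, 0, 1], [-0.05, 0.03, 0.01, 0, 0, 0, 1], [-0.055, 0.05, 0, 0, 0, 0, 1], [-0.055, 0.055, 0, 0, 0, 0, 1]]]}}

```text
clock: 21.43
eef_pos: [0.51, 0.0666, 0.2407]
tool_rot: [0.004, 0.984, -0.009, 0.176]
ft_force: [-0.2, 1.7, -0.6]
grip_width: 0.0349
```

Next: Δx −0.126, Δy +0.151.

>>> {"method": "move_arm", "body": {"moves": [[[-0.05, 0.055, 0, 0, 0, 0, 1], [-0.05, 0.055, 0, 0, 0, 0, 1], [-0.05, 0.055, 0, 0, 0, 0, 1], [-0.045, 0.055, 0, 0, 0, 0, 1], [-0.03, 0.04, 0, 0, 0, 0, 1], [-0.01, 0.01, 0, 0, 0, 0, 1], [0, 0, 0, 0, 0, 0, 1], [0, 0, 0, 0, 0, 0, 1]]]}}

```text
clock: 22.1
eef_pos: [0.3799, 0.21, 0.2448]
tool_rot: [0.0, 0.984, -0.005, 0.177]
ft_force: [-0.3, 0.3, -1.2]
grip_width: 0.0354
```

>>> {"method": "move_arm", "body": {"moves": [[[0.002, 0.008, -0.03, 0, 0, 0, 1], [0.002, 0.008, -0.05, 0, 0, 0, 1], [0, 0, -0.06, 0, 0, 0, 1], [0, 0, -0.06, 0, 0, 0, 1], [0, 0, -0.05, 0, 0, 0, 1], [0, 0, -0.03, 0, 0, 0, 1], [0, 0, 0, 0, 0, 0, 1], [0, 0, 0, 0, 0, 0, 1]]]}}

```text
clock: 22.77
eef_pos: [0.3885, 0.2141, 0.1044]
tool_rot: [0.007, 0.983, -0.003, 0.182]
ft_force: [0.1, 0.5, -0.6]
grip_width: 0.0354
```

Run:
```python
from h import *
snap('side','s16');im=cv2.imread('pics/s16.png')[130:280,170:340];cv2.imwrite('pics/s16c.png',cv2.resize(im,None,fx=4,fy=4,interpolation=2))
o=get_obs();print(o['eef_pos'],o['ft_force'])
S=pts(load('s16'));T=pts(load('side0'))
t=T[(abs(T[...,0]-.379)<.07)&(abs(T[...,1]-.218)<.07)&(T[...,2]>.013)&(T[...,2]<.024)];print('tray side',((t.min(0)+t.max(0))/2).round(4),(t.max(0)-t.min(0)).round(3))
from scipy.optimize import least_squares
f=o['eef_pos'];r=np.hypot(S[...,0]-f[0],S[...,1]-f[1])
for dz in(-.045,-.035,-.025,-.015):
    zz=f[2]+dz;q=S[(r<.035)&(abs(S[...,2]-zz)<.005)];
    if len(q)>5: print(round(zz,3),len(q),least_squares(lambda a:np.hypot(q[:,0]-a[0],q[:,1]-a[1])-.0205,f[:2],loss='soft_l1',f_scale=.002).x.round(4))
```

```text
[0.38848267 0.21409529 0.10464611] [-0.83344819  0.06499718 -1.89002826]
tray side [0.3845 0.2234 0.0184] [0.126 0.129 0.011]
0.06 31 [0.3855 0.2163]
0.07 51 [0.3843 0.215 ]
0.08 40 [0.3834 0.2144]
0.09 56 [0.3833 0.2145]
```

View pics/s16c.png

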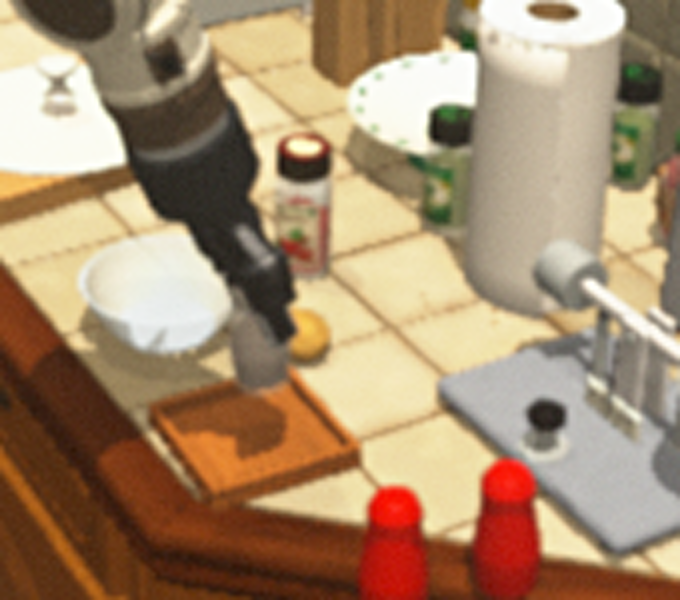

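>>> {"method": "move_arm", "body": {"moves": [[[-0.006, 0.006, -0.03, 0, 0.008, 0, 1], [-0.006, 0.006, -0.03, 0, 0.007, 0, 1], [-0.004, 0, -0.015, 0, 0, 0, 1], [0, 0, 0, 0, 0, 0, 1], [0, 0, 0, 0, 0, 0, 1]]]}}

```text
clock: 23.23
eef_pos: [0.3874, 0.2228, 0.0738]
tool_rot: [0.01, 0.983, 0.001, 0.184]
ft_force: [0.3, -0.8, -0.8]
grip_width: 0.0355
```

>>> {"method": "move_arm", "body": {"moves": [[[-0.006, -0.004, -0.01, 0, 0.015, 0, 1], [-0.006, -0.004, -0.008, 0, 0.01, 0, 1], [0, 0, 0, 0, 0, 0, 1], [0, 0, 0, 0, 0, 0, 1]]]}}

```text
clock: 23.57
eef_pos: [0.3832, 0.2196, 0.0675]
tool_rot: [0.01, 0.984, 0.003, 0.179]
ft_force: [-0.2, -0.9, -1.5]
grip_width: 0.0356
```

>>> {"method": "move_arm", "body": {"moves": [[[0, 0, -0.009, 0, 0, 0, 1], [0, 0, -0.005, 0, 0, 0, 1], [0, 0, 0, 0, 0, 0, 1], [0, 0, 0, 0, 0, 0, 1]]]}}

```text
clock: 23.9
eef_pos: [0.3836, 0.2197, 0.0604]
tool_rot: [0.01, 0.984, 0.003, 0.18]
ft_force: [0.7, -0.7, -1.3]
grip_width: 0.0351
```

>>> {"method": "move_arm", "body": {"moves": [[[0, 0, -0.003, 0, 0, 0, 1], [0, 0, 0, 0, 0, 0, 1], [0, 0, 0, 0, 0, 0, 1]]]}}

```text
clock: 24.15
eef_pos: [0.3836, 0.2198, 0.0586]
tool_rot: [0.01, 0.984, 0.003, 0.18]
ft_force: [0.2, -0.9, -0.8]
grip_width: 0.0356
```

>>> {"method": "move_arm", "body": {"moves": [[[0, 0, -0.003, 0, 0, 0, 1], [0, 0, 0, 0, 0, 0, 1], [0, 0, 0, 0, 0, 0, 1]]]}}

```text
clock: 24.4
eef_pos: [0.3857, 0.2204, 0.0588]
tool_rot: [0.011, 0.983, 0.003, 0.182]
ft_force: [-0.1, 0.7, -0.8]
grip_width: 0.0354
```

>>> {"method": "move_arm", "body": {"moves": [[[0, 0, -0.003, 0, 0, 0, 1], [0, 0, 0, 0, 0, 0, 1], [0, 0, 0, 0, 0, 0, 1]]]}}

```text
clock: 24.65
eef_pos: [0.3872, 0.2207, 0.0585]
tool_rot: [0.011, 0.983, 0.003, 0.184]
ft_force: [0.2, -1.3, 1.1]
grip_width: 0.0355
```

The z position has stopped at 0.0585, as predicted for the tray floor, and force is rising. Releasing.

>>> {"method": "move_arm", "body": {"moves": [[[0, 0, 0, 0, 0.01, 0, 0.05], [0, 0, 0, 0, 0, 0, -0.2], [0, 0, 0, 0, 0, 0, -0.5], [0, 0, 0, 0, 0, 0, -0.5], [0, 0, 0, 0, 0, 0, -0.5]]]}}

```text
clock: 25.07
eef_pos: [0.387, 0.221, 0.0581]
tool_rot: [0.011, 0.983, 0.004, 0.181]
ft_force: [-0.5, 0.5, -0.8]
grip_width: 0.0641
```

Run:
```python
from h import *
snap('side','s17');im=cv2.imread('pics/s17.png')[150:280,170:340];cv2.imwrite('pics/s17c.png',cv2.resize(im,None,fx=4.5,fy=4.5,interpolation=2))
```

```text
(no output)
```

View pics/s17c.png

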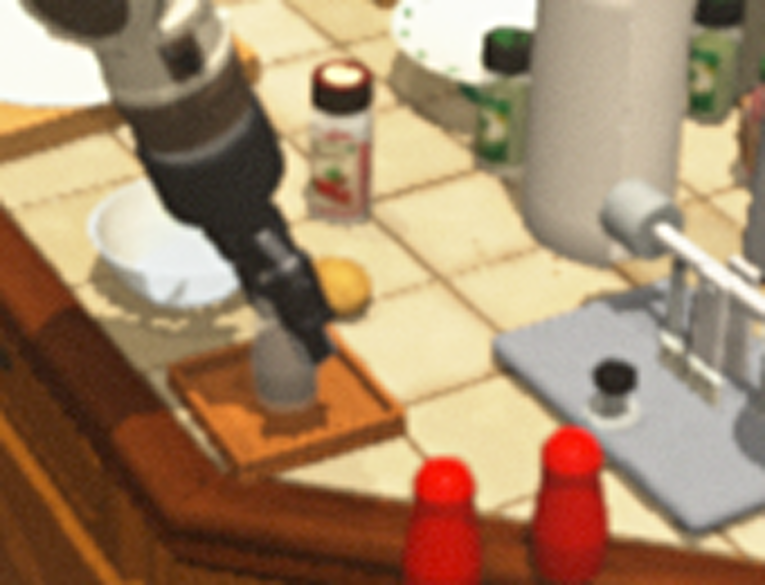

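The shaker stands in the middle of the tray with the fingers open around it. Now I retreat.

>>> {"method": "move_arm", "body": {"moves": [[[-0.005, 0, 0.015, 0, 0, 0, -0.5], [-0.01, 0, 0.03, 0, 0, 0, -0.5], [-0.012, 0, 0.035, 0, 0, 0, -0.5], [-0.015, 0, 0.045, 0, 0, 0, -0.5], [-0.015, 0, 0.05, 0, 0, 0, -0.5], [0, 0, 0.06, 0, 0, 0, -0.5], [0, 0, 0.05, 0, 0, 0, -0.5], [0, 0, 0.02, 0, 0, 0, -0.5]]]}}

```text
clock: 25.78
eef_pos: [0.3523, 0.2171, 0.2122]
tool_rot: [0.01, 0.984, -0.0, 0.176]
ft_force: [0.0, 0.7, -0.3]
grip_width: 0.0641
```

>>> {"method": "move_arm", "body": {"moves": [[[0, 0, 0, 0, 0, 0, -0.5], [0, 0, 0, 0, 0, 0, -0.5], [0, 0, 0, 0, 0, 0, -0.5]]]}}

```text
clock: 26.03
eef_pos: [0.3536, 0.2184, 0.2152]
tool_rot: [0.011, 0.984, 0.002, 0.179]
ft_force: [-0.5, 0.3, -0.3]
grip_width: 0.0637
```

Run:
```python
from h import *
o=get_obs();print(o['clock'],o['eef_pos'],o['ft_force'],o['joint_vel'].round(3))
snap('side','s18');im=cv2.imread('pics/s18.png')[150:280,170:340];cv2.imwrite('pics/s18c.png',cv2.resize(im,None,fx=4.5,fy=4.5,interpolation=2))
snap('top','t18')
from scipy.optimize import least_squares
S=pts(load('s18'));r=np.hypot(S[...,0]-.383,S[...,1]-.219)
for zz in(.03,.04,.05,.06):
    q=S[(r<.035)&(abs(S[...,2]-zz)<.005)];print(zz,len(q),least_squares(lambda a:np.hypot(q[:,0]-a[0],q[:,1]-a[1])-.0205,[.383,.219],loss='soft_l1',f_scale=.002).x.round(4))
print(S[(r<.03)&(S[...,2]<.15)][:,2].max())
```

```text
26.0333 [0.353646   0.21843537 0.21523992] [-0.4842256   0.25260456 -0.26135815] [ 0.001  0.002 -0.018 -0.008  0.001  0.001]
0.03 42 [0.3825 0.2212]
0.04 47 [0.3821 0.2222]
0.05 54 [0.3826 0.2229]
0.06 53 [0.3835 0.2251]
0.09926605595572613
```

View pics/s18c.png

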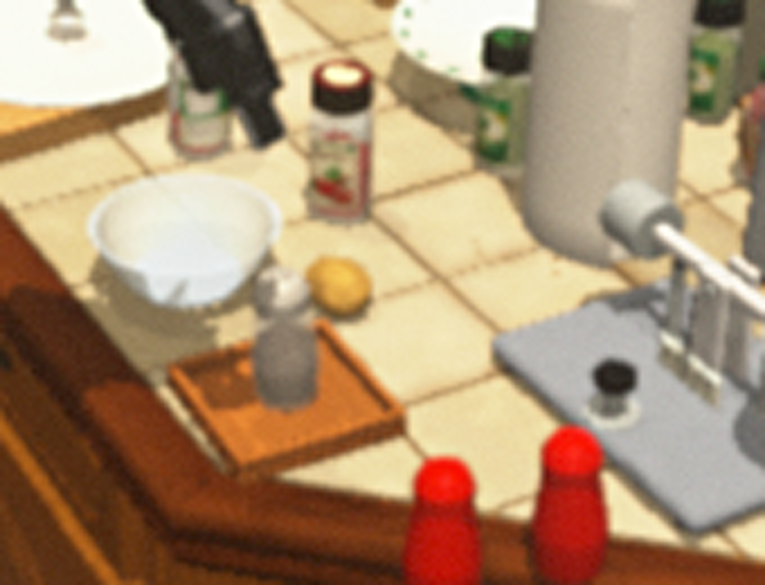

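View pics/t18.png

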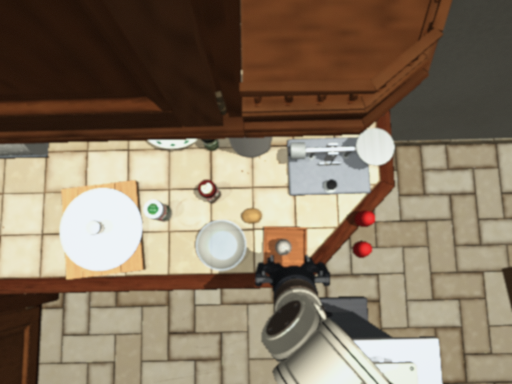

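The side view (crop 285,345) and the top view (283,247) show the shaker upright near the tray centre. The jars, potato and bowl are where they started. The arm is clear and at rest, so I hand in.

```bash
python3 -c "
from h import *
print(job_done())"
```

```text
the job is handed in; nothing more can be done
None
```

I stood the shaker on the pan and let go. I then held the thumb key down for about 2 s, at roughly 11 to 14 N total by the wrist reading. The pan sank, so I stood the shaker in the wooden tray and handed the job in at about 26 s.

- **Weighing:** both cameras showed the pan about 2.1 mm lower and the counterweight about 2 mm higher, steady throughout the hold. That puts the load only some 6 g over 120 g, close enough that either place would have been accepted.
- **Key force:** 5 to 7 N of the force on the key was sideways, because I had tilted the tool about 20° to stay clear of the cabinet. The highest total I read was about 14.4 N, but I only read the force between moves, not continuously. While finding the right push, the force dipped below 10 N twice, before the steady hold began.
- **Setting down:** the wrist force changed by only about 3 N when I set the shaker on the pan.
- **Last check:** the shaker stands at about (0.383, 0.222), within about 6 mm of the tray centre. Its top is 99 mm up, against 96 mm expected, so it stands upright on the tray floor. The gripper was about 0.15 m above it, touching nothing. The jars, potato, bowl and red look-alikes looked unmoved.

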